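# Load the carrying rack with small-parts caddies

### The arm

A 7-joint arm with a two-finger parallel gripper is mounted at the origin on the work surface. World frame = base frame: x ahead of the robot, y to its left, z up, the work surface at z = 0. Lengths are in m, angles in rad, forces in N, time in s.
With the tool pointing down it reaches from about 0.4 to 0.85 m from the base axis. Payload 6.9 kg.
Tool frame: the origin (TCP) lies between the finger pads; the fingertips stand 17 mm ahead of it and the grasp point (between the pads) lies 2 mm behind it; z points along the fingers, y is the line along which they close (so a half turn about z gives the same grasp; the last joint's range is limited). The gripper opens to 85 mm and grips with 20 to 120 N. Pads are 22 mm wide; open, the fingers measure 114 mm over their backs; the gripper's body (76 mm by 85 mm) begins 54 mm behind the grasp point. The pads swing forward as they close: fully open they stand 13 mm farther back than shut.
Start: joints at [1.427, 0.507, -0.238, 1.5, 0.126, 1.149, -0.155], TCP at [0.154, -0.606, 0.248] pointing down, gripper open.
Joint ranges: [-3.08, 3.08], [-0.24, 2.05], [-1.43, 1.35], [0, 2.5], [-1.52, 4.66], [0.17, 1.96], [-2.89, 2.89]. Speed limits (rad/s): [2.39, 2.39, 3.14, 3.14, 3.14, 3.14, 3.14].

### API

Orientations are given as a rotation vector (axis times angle).
In Python, from plant import manip gives the robot as it stands. The module is installed in compiled form; this text tells all that it offers.
- The arm moves only by the tool carry_out, never from a script. Its argument "motion" is one flat list of numbers, 5 for each row, row after row: the finger opening in m, from 0 to 0.0854, then the shift along the tool's x, y, z in m, then the turn about the tool's z in rad. In form: [claw, x, y, z, twist, claw, x, y, z, twist, ...]. A call has 1 to 8 rows; each row shifts and turns the commanded pose from where the row before left it, along the tool's axes as they then stand; what a row does not reach is not made up. A row lasts 1/10 s, in which the tool goes at most 50 mm and 8.59 degrees, less where a joint would pass 70% of its speed; a pose out of reach is approached as far as the arm can. A call with a gripper value outside its range is refused whole. The fingers move at their own pace and stop on an object; "newtons" is the grip in N (left out, the last holds). Time passes only in rows, so rows that do not move let the fingers close. It gives the time, the measured TCP pose, the force, the opening and the grip force at its end, in the units of the state.
- manip.read_state(): the state, without advancing time (a new reading comes with each control period).
- manip.camera(name): name is "scene" or "top" or "wrist"; returns (picture, depth): 420x560x3 uint8, red, green, blue; 420x560 float32, m along the optical axis (not along the pixel's ray), 0 where there is no reading.
- manip.calibration(name): a dict with "intrinsics" (3x3 intrinsics, pixels), "distortion" ([k1, k2, p1, p2, k3] as OpenCV has them; the pictures are not rectified), "R" (3x3) and "t" (3): a world point X has camera coordinates R X + t. Camera axes: x right, y down, z forward; pixel columns grow to the right and rows downward; lengths in m; the calibration is good to about 2 mm. A picture is of the moment at which its call begins: read the wrist's pose just before it. calibration takes no time and is no camera call; for the wrist camera it gives the pose at the moment of the call.
- manip.close_job(): hands the job in; it is judged then, once.
The state is a dict: "t": time; "joints": joint angles; "joint_vel": joint speeds; "joint_efforts": joint torques, N m; "tcp_pos": TCP position; "tcp_rot": TCP orientation; "force": force on the tool from outside, world axes, zero at the start; "ft_torque": the same for the moment, N m; "finger_gap": finger opening in m; "grip_force": force on a finger pad.
Only numpy, scipy, OpenCV 4.12 (cv2) and the standard library are available. Lean on these libraries where they do the work, as an engineer would, in place of code of your own. Each camera call takes 0.05 s, during which the arm holds its last target. There are 200 camera calls.

### The job

Load the rack to go out to site: lift the red keeper bar off the rack's loading gap and set it aside, then hang every small-parts caddy from the bench on the rail, putting its hook on at the gap and sliding it along under the guard to the mark of its own colour. When all of them hang in place, close the gap again with the keeper bar, laid in both saddles with its handle up and its middle over the middle of the gap. Keep the caddies upright so that nothing spills, and leave the other things on the bench where they are.

Things in the scene. Friction and masses are not known exactly. Their poses are not given: they have to be found in the camera images.
- green_grip (a point): Centre of the black grip tab of the green caddy: 24 (x) x 12 (y) x 32 mm high; pinch it from above across y. Axes: z up, +x from tab to hook. 44 on the -x side of the hook point, 8 below it, 95 above the caddy's underside. The caddy is a loose green box of brass pegs, 72 x 66 (y) x 52 high, 0.22-0.43 kg; it starts upright on the bench, tab roughly towards the robot. Absent in some starts.
- green_hook (a point): green caddy's hook point: underside of its hanger's 5 thick top plate, which rests on the rail; 103 above its underside. Axes as the grip; mm. Hook 40 wide (y), open below: slot 18 wide (x), between the neck plate (-x side, down to the box) and a lip (+x side) ending 18 below this point, flared out to x = 18. Box rim 51 below this point, so the box passes under the rail while the lip passes over. Hangs level.
- green_mark (a point): green mark: point on the rail's centre line below a green sleeve, 44 mm long, on the guard bar. Axes as rail. A hanging caddy's hook point comes 6 above it. Two marks each side of the gap, about 108 and 200 from its middle, at least 84 apart; which colour is where changes. An outer place must be filled before the inner one on its side.
- yellow_grip (a point): Centre of the black grip tab of the yellow caddy: 24 (x) x 12 (y) x 32 mm high; pinch it from above across y. Axes: z up, +x from tab to hook. 44 on the -x side of the hook point, 8 below it, 95 above the caddy's underside. The caddy is a loose yellow box of steel nuts, 72 x 66 (y) x 52 high, 0.22-0.43 kg; it starts upright on the bench, tab roughly towards the robot. Absent in some starts.
- yellow_hook (a point): yellow caddy's hook point: underside of its hanger's 5 thick top plate, which rests on the rail; 103 above its underside. Axes as the grip; mm. Hook 40 wide (y), open below: slot 18 wide (x), between the neck plate (-x side, down to the box) and a lip (+x side) ending 18 below this point, flared out to x = 18. Box rim 51 below this point, so the box passes under the rail while the lip passes over. Hangs level.
- yellow_mark (a point): yellow mark: point on the rail's centre line below a yellow sleeve, 44 mm long, on the guard bar. Axes as rail. A hanging caddy's hook point comes 6 above it. Two marks each side of the gap, about 108 and 200 from its middle, at least 84 apart; which colour is where changes. An outer place must be filled before the inner one on its side.
- orange_grip (a point): Centre of the black grip tab of the orange caddy: 24 (x) x 12 (y) x 32 mm high; pinch it from above across y. Axes: z up, +x from tab to hook. 44 on the -x side of the hook point, 8 below it, 95 above the caddy's underside. The caddy is a loose orange box of aluminium balls, 72 x 66 (y) x 52 high, 0.22-0.43 kg; it starts upright on the bench, tab roughly towards the robot. Absent in some starts.
- orange_hook (a point): orange caddy's hook point: underside of its hanger's 5 thick top plate, which rests on the rail; 103 above its underside. Axes as the grip; mm. Hook 40 wide (y), open below: slot 18 wide (x), between the neck plate (-x side, down to the box) and a lip (+x side) ending 18 below this point, flared out to x = 18. Box rim 51 below this point, so the box passes under the rail while the lip passes over. Hangs level.
- orange_mark (a point): orange mark: point on the rail's centre line below an orange sleeve, 44 mm long, on the guard bar. Axes as rail. A hanging caddy's hook point comes 6 above it. Two marks each side of the gap, about 108 and 200 from its middle, at least 84 apart; which colour is where changes. An outer place must be filled before the inner one on its side.
- blue_grip (a point): Centre of the black grip tab of the blue caddy: 24 (x) x 12 (y) x 32 mm high; pinch it from above across y. Axes: z up, +x from tab to hook. 44 on the -x side of the hook point, 8 below it, 95 above the caddy's underside. The caddy is a loose blue box of copper rivets, 72 x 66 (y) x 52 high, 0.22-0.43 kg; it starts upright on the bench, tab roughly towards the robot. Absent in some starts.
- blue_hook (a point): blue caddy's hook point: underside of its hanger's 5 thick top plate, which rests on the rail; 103 above its underside. Axes as the grip; mm. Hook 40 wide (y), open below: slot 18 wide (x), between the neck plate (-x side, down to the box) and a lip (+x side) ending 18 below this point, flared out to x = 18. Box rim 51 below this point, so the box passes under the rail while the lip passes over. Hangs level.
- blue_mark (a point): blue mark: point on the rail's centre line below a blue sleeve, 44 mm long, on the guard bar. Axes as rail. A hanging caddy's hook point comes 6 above it. Two marks each side of the gap, about 108 and 200 from its middle, at least 84 apart; which colour is where changes. An outer place must be filled before the inner one on its side.
- rail (a point): Middle of the rail's centre line, 262 mm above the bench, below the middle of the gap. Rail: round steel, 12 thick, along y, between 30 square posts centred 275 either side (tops 289 above the bench). +x to the far side from the robot, z up. The rack is bolted down. Tabs of hanging caddies face the robot (-x). Hung caddies slide freely along y.
- gap (a point): Middle of the loading gap, level with the top of the guard bars, 22 mm above rail, same axes. The guard bars run over the rail, 18 wide, 5 thick, underside 11 above the rail's top, from the posts to 60 either side of this point: hooks cannot go on or off under them, only in the 120 wide gap between. Bar in place: its underside is level with this point.
- saddle (a point): Floor of the left (+y) saddle for the keeper bar, on the guard bar's inner end, 73 mm from the gap's middle along y; axes as rail. The right one is its mirror image at -73. Each is 26 long along y, between two lugs 26 apart (x), 12 high, 34 over their backs.
- keeper_grip (a point): Grip point of the loose keeper bar, 22 mm above its underside. Red steel bar 180 (its x) x 14 (y) x 12 high, 0.13-0.25 kg, with a black handle block in the middle, 40 (x) x 12 (y), from 12 to 38 above the underside; pinch it from above across y. Starts lying in the saddles, handle up. Clear bench to set it down on: x 390 to 590, y 370 to 440 mm in the robot frame.
- spray_mid (a point): Middle of a spray can, 56 mm across, 150 high, standing on the bench; a bystander.
- tape_mid (a point): Middle of a cardboard tape core, 90 mm across, 45 high; a bystander.
- funnel_mid (a point): A point 50 mm above the foot of a white funnel standing upside down, 110 across, 110 high; a bystander.

How it is judged:
By the outcome, as a careful person would: the job done as asked, in the order asked, and still so for the second after the job is handed in, with the robot touching nothing.
Of green_caddy, yellow_caddy, orange_caddy, blue_caddy only 2 to 4 are there at a start; the rules pass over those that are not, and their reading is None.
At some moment in a run one of green_caddy, yellow_caddy, orange_caddy, blue_caddy may be knocked a few centimetres aside while the robot is not near it.
It also fails if it takes over 210 s, if anything falls off the work surface, if the arm or the gripper's body presses on something with over 40 N, if the wrist force passes 120 N, or if a joint passes its speed limit or range.

## Working session

There is one attempt and no reset: what is moved stays moved. The work goes in short steps, Python scripts to look and compute and a tool call to move; the robot and the scene stay as the last step left them, time stands still between calls to the robot, and variables do not carry over. Pictures are saved under pics/ and viewed, at most 14 in all, crops included, and the job is handed in when it is done.

Besides the shell and the picture viewer there is one more tool, called after "Call:" in YAML: its name, and indented under it one key for each argument. carry_out: Moves the arm, as the interface text tells. Its arguments: {"type":"object","properties":{"motion":{"type":"array","items":{"type":"number"}},"newtons":{"type":"number"}},"required":["motion"]}

```bash
mkdir -p pics; cat > h.py <<'E'
import numpy as np, cv2
from plant import manip
def look(n):
    c=manip.calibration(n); p,d=manip.camera(n); return p,d,c
def world(d,c):
    h,w=d.shape; K=np.array(c["intrinsics"]); D=np.array(c["distortion"],float)
    uv=np.stack(np.meshgrid(np.arange(w),np.arange(h)),-1).reshape(-1,1,2).astype(np.float64)
    n=cv2.undistortPoints(uv,K,D).reshape(h,w,2)
    X=np.dstack([n*d[...,None],d]); R=np.array(c["R"]);t=np.array(c["t"])
    return (X-t)@R
def save(n,p): cv2.imwrite("pics/"+n+".png",p[...,::-1])
E
python3 - <<'E'
from h import *
s=manip.read_state(); print(s)
for n in("scene","top"):
    p,d,c=look(n); save(n+"0",p); np.savez("pics/"+n+"0.npz",p=p,W=world(d,c),d=d)
    print(n,-np.array(c["R"]).T@np.array(c["t"]))
E
```

```text
{'t': 0.0, 'joints': array([ 1.4264528 ,  0.50835155, -0.23755416,  1.50109509,  0.1256799 ,
        1.148865  , -0.15479913]), 'joint_vel': array([ 0.00070981, -0.00075748, -0.00028732,  0.00046452, -0.00053347,
       -0.00048073, -0.00042452]), 'joint_efforts': array([-9.05966299e-04, -6.20595789e+01, -2.18724400e+00, -2.49655116e+01,
        1.25282674e-02,  1.20568438e-02,  1.04737893e-06]), 'tcp_pos': array([ 0.15437166, -0.6051781 ,  0.24743514]), 'tcp_rot': array([-3.11539984e+00, -3.91267903e-01,  3.24200068e-04]), 'force': array([ 1.06758242, -0.27671491, -0.74391131]), 'ft_torque': array([ 0.01969618,  0.03092715, -0.07689199]), 'grip_force': 0.0, 'finger_gap': 0.08537682474673874}
scene [ 1.27351399 -0.09779879  1.01144581]
top [ 0.44836368 -0.12157107  0.99147816]
```

View pics/scene0.png

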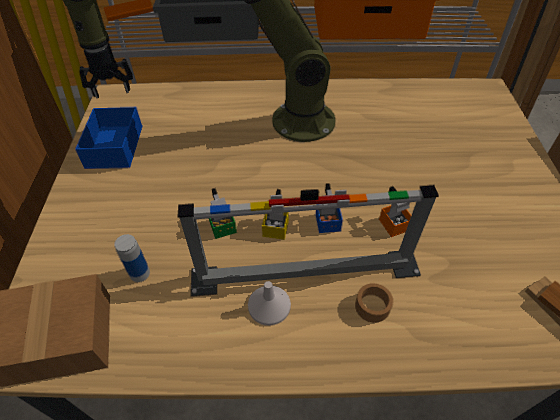

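View pics/top0.png

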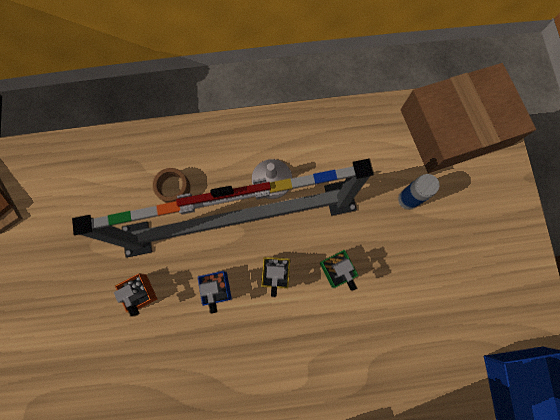

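Four caddies are there. In the top view (+y is to the left) the marks run green (120,217), orange (167,208), keeper (225,191), yellow (281,185), blue (325,177). The caddies are orange (135,294), blue (213,290), yellow (276,273) and green (340,270), tabs towards the robot.

```bash
cat > m.py <<'E'
from h import *
z=np.load("pics/top0.npz");p,W=z["p"],z["W"]
hsv=cv2.cvtColor(p,cv2.COLOR_RGB2HSV);H,S,V=[hsv[...,i].astype(int) for i in range(3)]
X,Y,Z=[W[...,i] for i in range(3)]
box=lambda a,b,c,d:(np.arange(560)[None]>=a)&(np.arange(560)[None]<=b)&(np.arange(420)[:,None]>=c)&(np.arange(420)[:,None]<=d)
def st(n,m): print(n,m.sum(),np.round(np.median(W[m],0),4),"mean",np.round(W[m].mean(0),4),"rng",np.round(np.ptp(W[m],0),3))
st("postL",box(70,97,212,238)&(abs(Z-.289)<.012)&(V<60)); st("postR",box(350,376,155,183)&(abs(Z-.289)<.012)&(V<60))
r=box(90,350,165,230)&(abs(Z-.288)<.015)&(S>150)
for n,a,b in(("orange",5,18),("green",45,75),("yellow",22,32),("blue",95,125),("red",0,4)):
    st(n,r&(H>=a)&(H<=b)&(V>60))
hd=box(205,240,180,202)&(Z>.305);st("handle",hd)
for n,a in(("orange",(110,165,270,320)),("blue",(190,240,262,316)),("yellow",(255,300,250,300)),("green",(315,370,245,295))):
    m=box(*a)
    tab=m&(V<45)&(abs(Z-.111)<.01); pl=m&(S<60)&(V>60)&(abs(Z-.108)<.008)
    st(n+" tab",tab); st(n+" plate",pl)
    q=np.median(W[m&(Z>.035)],0); a_=W[tab].mean(0);b_=W[pl].mean(0);v=b_-a_;print("  yaw deg",np.degrees(np.arctan2(v[1],v[0])),np.hypot(*v[:2]))
E
python3 m.py
```

```text
postL 334 [0.6185 0.2415 0.2889] mean [0.6185 0.2417 0.2886] rng [0.035 0.04  0.016]
postR 314 [ 0.6621 -0.3037  0.2894] mean [ 0.6623 -0.3038  0.2892] rng [0.035 0.044 0.013]
orange 231 [0.6313 0.0775 0.2849] mean [0.6317 0.0741 0.2853] rng [0.034 0.184 0.017]
green 203 [0.6241 0.172  0.2847] mean [0.6241 0.1717 0.2847] rng [0.023 0.044 0.008]
yellow 187 [ 0.6492 -0.1424  0.2851] mean [ 0.6495 -0.1426  0.2851] rng [0.022 0.042 0.007]
blue 212 [ 0.657  -0.2294  0.2852] mean [ 0.6568 -0.2295  0.2851] rng [0.021 0.044 0.007]
red 382 [ 0.6423 -0.0032  0.2961] mean [ 0.6424 -0.0244  0.2962] rng [0.024 0.178 0.012]
handle 184 [ 0.6412 -0.0324  0.3214] mean [ 0.6407 -0.033   0.3232] rng [0.201 0.11  0.686]
orange tab 62 [0.4495 0.2253 0.11  ] mean [0.4511 0.2253 0.1091] rng [0.071 0.016 0.013]
orange plate 236 [0.4869 0.2391 0.1079] mean [0.486  0.2405 0.1079] rng [0.05  0.045 0.008]
  yaw deg 23.574231105913224 0.038089510633675536
blue tab 55 [0.4343 0.0409 0.1108] mean [0.4339 0.0413 0.1105] rng [0.022 0.012 0.012]
blue plate 252 [0.4747 0.0457 0.1085] mean [0.4735 0.046  0.1085] rng [0.046 0.041 0.012]
  yaw deg 6.7638268448415335 0.03988005476451989
yellow tab 52 [ 0.4532 -0.1011  0.1112] mean [ 0.4531 -0.1012  0.1112] rng [0.022 0.013 0.01 ]
yellow plate 240 [ 0.4924 -0.1077  0.108 ] mean [ 0.4916 -0.1086  0.108 ] rng [0.048 0.041 0.011]
  yaw deg -10.761716873480143 0.039284216441608316
green tab 50 [ 0.4458 -0.2806  0.1114] mean [ 0.4461 -0.2809  0.1107] rng [0.04  0.014 0.013]
green plate 238 [ 0.4832 -0.2702  0.1086] mean [ 0.4822 -0.2686  0.1086] rng [0.048 0.045 0.01 ]
  yaw deg 18.82469372924094 0.03814250678748448
```

Call:
carry_out:
  motion: [0.085,0,0,-0.04,0,0.085,0,0,-0.04,0,0.085,0,0,-0.04,0,0.085,0,0,-0.04,0,0.085,0.03,-0.022,0,0,0.085,0.03,-0.022,0,0,0.085,0.03,-0.022,0,0,0.085,0.03,-0.022,0,0]
  newtons: 90

```text
t: 0.9
tcp_pos: [0.2496, -0.4893, 0.4079]
tcp_rot: [-3.116, -0.391, 0.0]
force: [1.0, -0.6, 0.1]
finger_gap: 0.0851
grip_force: 0.0
```

Call:
carry_out:
  motion: [0.085,0.03,-0.022,0,0,0.085,0.03,-0.022,0,0,0.085,0.03,-0.022,0,0,0.085,0.03,-0.022,0,0,0.085,0.03,-0.022,0,0,0.085,0.03,-0.022,0,0,0.085,0.03,-0.022,0,0,0.085,0.03,-0.022,0,0]

```text
t: 1.7
tcp_pos: [0.4386, -0.2595, 0.4081]
tcp_rot: [-3.117, -0.391, 0.001]
force: [0.6, -0.5, -0.8]
finger_gap: 0.085
grip_force: 0.0
```

```bash
cat >> h.py <<'E'
from scipy.spatial.transform import Rotation as Ro
def pose():
    s=manip.read_state();R=Ro.from_rotvec(s["tcp_rot"]).as_matrix()
    return s,R,np.arctan2(R[1,0],R[0,0])
U=4.59*np.pi/180; C=np.array([0.6403,-0.0311,0.262])
def rl(x,y,z): # rail frame to world
    return C+np.array([np.cos(U)*x-np.sin(U)*y,np.sin(U)*x+np.cos(U)*y,z])
def to_rl(p):
    d=np.asarray(p)-C; return np.array([np.cos(U)*d[0]+np.sin(U)*d[1],-np.sin(U)*d[0]+np.cos(U)*d[1],d[2]])
def rel(p,yaw=None):
    """shift in present tool axes to world p, then twist"""
    s,R,y=pose(); d=R.T@(np.asarray(p)-s["tcp_pos"])
    tw=0 if yaw is None else (y-yaw+np.pi)%(2*np.pi)-np.pi
    print("t",round(s["t"],2),"tcp",np.round(s["tcp_pos"],4),"yaw",round(y,3),"tilt",np.round(R[:2,2],3),"F",np.round(s["force"],1),"gap",round(s["finger_gap"],4),"grip",round(s["grip_force"]),"rail",np.round(to_rl(s["tcp_pos"]),4))
    print(" shift",np.round(d,4),"twist",round(tw,3),"j1,7",np.round(s["joints"][[0,6]],2))
E
python3 -c "
from h import *
rel(rl(0,0,.138),U+np.pi/2);rel(rl(0,0,.138),U-np.pi/2);print(pose()[0]['joints'])"
```

```text
t 1.7 tcp [ 0.4386 -0.2595  0.4081] yaw 0.25 tilt [-0.001  0.   ] F [ 0.6 -0.5 -0.8] gap 0.085 grip 0 rail [-0.2193 -0.2115  0.1461]
 shift [ 0.2519 -0.1715  0.008 ] twist -1.401 j1,7 [ 0.81 -0.95]
t 1.7 tcp [ 0.4386 -0.2595  0.4081] yaw 0.25 tilt [-0.001  0.   ] F [ 0.6 -0.5 -0.8] gap 0.085 grip 0 rail [-0.2193 -0.2115  0.1461]
 shift [ 0.2519 -0.1715  0.008 ] twist 1.74 j1,7 [ 0.81 -0.95]
[ 0.80760449  0.24528743 -0.43475753  1.48591576  0.10348676  1.43370416
 -0.95115829]
```

Call:
carry_out:
  motion: [0.085,0.0315,-0.0214,0,0,0.085,0.0315,-0.0214,0,0,0.085,0.0315,-0.0214,0,0,0.085,0.0315,-0.0214,0,0,0.085,0.0315,-0.0214,0,0,0.085,0.0315,-0.0214,0,0,0.085,0.0315,-0.0214,0,0,0.085,0.0315,-0.0214,0,0]

```text
t: 2.5
tcp_pos: [0.6407, -0.0316, 0.4078]
tcp_rot: [3.117, 0.391, -0.001]
force: [0.1, -0.7, -0.1]
finger_gap: 0.0849
grip_force: 0.0
```

Call:
carry_out:
  motion: [0.085,0,0,0,-0.14,0.085,0,0,0,-0.14,0.085,0,0,0,-0.14,0.085,0,0,0,-0.14,0.085,0,0,0,-0.14,0.085,0,0,0,-0.14,0.085,0,0,0,-0.14,0.085,0,0,0,-0.14]

```text
t: 3.3
tcp_pos: [0.6398, -0.0328, 0.4078]
tcp_rot: [-2.427, -1.994, 0.001]
force: [-0.2, -0.2, 0.3]
finger_gap: 0.085
grip_force: 0.0
```

Call:
carry_out:
  motion: [0.085,0,0,0,-0.14,0.085,0,0,0,-0.14,0.085,0,0,0,0,0.085,0,0,0,0]

```text
t: 3.7
tcp_pos: [0.6399, -0.0328, 0.4079]
tcp_rot: [-2.136, -2.302, 0.001]
force: [-0.3, -0.4, -0.2]
finger_gap: 0.0854
grip_force: 0.0
```

```bash
python3 - <<'E'
from h import *
rel(rl(0,0,.053),U+np.pi/2)
p,d,c=look("wrist");save("w1",p);W=world(d,c);np.savez("pics/w1.npz",p=p,W=W)
hsv=cv2.cvtColor(p,cv2.COLOR_RGB2HSV);H,S,V=[hsv[...,i].astype(int) for i in range(3)]
RL=np.array([to_rl(w) for w in W.reshape(-1,3)]).reshape(W.shape)
red=((H<4)|(H>176))&(S>150)&(V>50)&(abs(RL[...,2]-.034)<.01)
print("red",red.sum(),RL[red].mean(0).round(4),RL[red].min(0).round(4),RL[red].max(0).round(4))
q=RL[red];print(np.polyfit(q[:,1],q[:,0],1))
hd=(RL[...,2]>.052)&(RL[...,2]<.07)&(abs(RL[...,0])<.03)&(abs(RL[...,1])<.04)
print("handle",hd.sum(),RL[hd].mean(0).round(4),np.ptp(RL[hd],0).round(4))
E
```

```text
t 3.7 tcp [ 0.6399 -0.0328  0.4079] yaw 1.646 tilt [-0.001  0.   ] F [-0.3 -0.4 -0.2] gap 0.0854 grip 0 rail [-0.0006 -0.0017  0.1459]
 shift [0.0017 0.0006 0.0929] twist -0.005 j1,7 [ 0.43 -0.23]
red 2703 [0.0058 0.0224 0.0341] [-0.0011 -0.0884  0.0315] [0.0131 0.09   0.0365]
[0.01530637 0.00548507]
handle 1068 [0.0055 0.0023 0.0595] [0.012  0.0394 0.01  ]
```

View pics/w1.png

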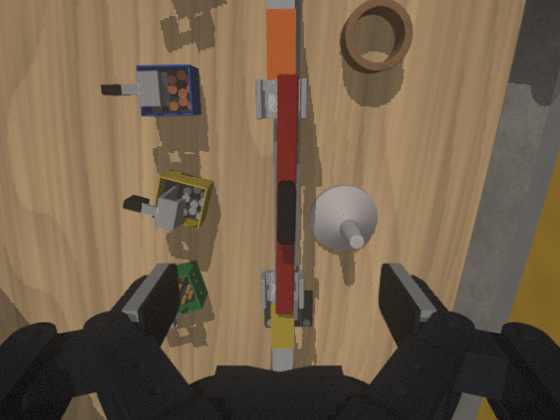

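The wrist view shows the keeper bar along x≈286 px with its handle at (286,212), saddles at (281,98) and (284,297), and the orange and yellow sleeves in line. I'll compare the rack's line in both cameras.

```bash
cat > sl.py <<'E'
from h import *
def sleeves(p,W,zr=(.015,.031)):
    hsv=cv2.cvtColor(p,cv2.COLOR_RGB2HSV);H,S,V=[hsv[...,i].astype(int) for i in range(3)]
    RL=to_rl3(W)
    for n,a,b,y0 in(("green",45,75,.2),("orange",6,18,.108),("yellow",22,32,-.112),("blue",95,125,-.2)):
        m=(H>=a)&(H<=b)&(S>150)&(V>60)&(abs(RL[...,0])<.025)&(abs(RL[...,1]-y0)<.05)&(RL[...,2]>zr[0])&(RL[...,2]<zr[1])
        if m.sum()>20: print(n,m.sum(),RL[m].mean(0).round(4),"mid",((RL[m].min(0)+RL[m].max(0))/2).round(4),np.ptp(RL[m],0).round(3))
    return RL,H,S,V
def to_rl3(W):
    d=W-C; return np.stack([np.cos(U)*d[...,0]+np.sin(U)*d[...,1],-np.sin(U)*d[...,0]+np.cos(U)*d[...,1],d[...,2]],-1)
E
python3 - <<'E'
from sl import *
for f in("top0","w1"):
    z=np.load(f"pics/{f}.npz");print(f);RL,H,S,V=sleeves(z["p"],z["W"])
    red=((H<4)|(H>176))&(S>150)&(V>50)&(abs(RL[...,2]-.034)<.006)&(abs(RL[...,0])<.03)
    q=RL[red];print("red",q.mean(0),np.polyfit(q[:,1],q[:,0],1))
    hd=(RL[...,2]>.052)&(RL[...,2]<.07)&(abs(RL[...,0])<.03)&(abs(RL[...,1])<.04)
    if hd.sum(): print("handle",hd.sum(),RL[hd].mean(0).round(4),np.ptp(RL[hd],0).round(4))
    for sgn in(1,-1): # lugs
        m=(abs(RL[...,1]-sgn*.073)<.016)&(RL[...,2]>.028)&(RL[...,2]<.042)&(abs(RL[...,0])<.03)&(S<90)
        if m.sum(): print("lugs",m.sum(),np.round(np.percentile(RL[m],[1,50,99],axis=0),4).tolist())
E
```

```text
top0
green 203 [1.000e-04 2.034e-01 2.270e-02] mid [-2.000e-04  2.036e-01  2.280e-02] [0.02  0.044 0.008]
orange 219 [-0.0005  0.1098  0.0228] mid [0.     0.1079 0.0243] [0.021 0.044 0.01 ]
yellow 187 [ 0.0002 -0.1119  0.0231] mid [ 0.0005 -0.1104  0.0231] [0.02  0.043 0.007]
blue 212 [ 0.0006 -0.1991  0.0231] mid [ 0.0007 -0.1993  0.0235] [0.019 0.043 0.007]
red [0.00251606 0.00182713 0.03424803] [0.01750582 0.00248407]
handle 155 [ 0.002  -0.0013  0.0593] [0.0118 0.0399 0.0107]
lugs 74 [[-0.0171, 0.061, 0.0287], [-0.0132, 0.0726, 0.0334], [0.0174, 0.0857, 0.0361]]
lugs 75 [[-0.0171, -0.0846, 0.0285], [-0.005, -0.0727, 0.0332], [0.017, -0.0607, 0.036]]
w1
orange 1952 [0.0024 0.1114 0.0229] mid [0.0024 0.1104 0.0226] [0.019 0.043 0.006]
yellow 756 [ 0.0027 -0.1118  0.0229] mid [ 0.0031 -0.1081  0.023 ] [0.019 0.044 0.004]
red [0.00582764 0.02238087 0.03410105] [0.01530637 0.00548507]
handle 1068 [0.0055 0.0023 0.0595] [0.012  0.0394 0.01  ]
lugs 536 [[-0.0146, 0.0626, 0.0286], [-0.0002, 0.0754, 0.0339], [0.0192, 0.0874, 0.0357]]
lugs 335 [[-0.0142, -0.0828, 0.0282], [-0.0102, -0.0684, 0.0339], [0.0195, -0.0577, 0.0356]]
```

Call:
carry_out:
  motion: [0.085,0.0017,0.004,0.01,0.01,0.085,0,0,0.02,0,0.085,0,0,0.02,0,0.085,0,0,0.02,0,0.085,0,0,0.013,0,0.085,0,0,0.01,0,0.085,0,0,0,0,0.05,0,0,0,0]
  newtons: 60

```text
t: 4.55
tcp_pos: [0.644, -0.0304, 0.3158]
tcp_rot: [2.144, 2.296, 0.001]
force: [0.0, 1.5, -0.6]
finger_gap: 0.0732
grip_force: 0.0
```

Call:
carry_out:
  motion: [0.0,0,0,0,0,0.0,0,0,0,0,0.0,0,0,0,0,0.0,0,0,0,0,0.0,0,0,0,0]

```text
t: 5.05
tcp_pos: [0.6439, -0.0306, 0.3157]
tcp_rot: [2.143, 2.296, 0.001]
force: [0.2, -0.0, 2.2]
finger_gap: 0.0109
grip_force: 59.3
```

```bash
python3 -c "
from h import *
rel(rl(0,0,.053),U+np.pi/2)"
```

```text
t 5.05 tcp [ 0.6439 -0.0306  0.3157] yaw 1.64 tilt [0.001 0.   ] F [ 0.2 -0.   2.2] gap 0.0109 grip 59 rail [0.0036 0.0002 0.0537]
 shift [-0.0003 -0.0036  0.0007] twist -0.011 j1,7 [ 0.45 -0.28]
```

Call:
carry_out:
  motion: [0.0,0,0,-0.01,0,0.0,0,0,-0.02,0,0.0,0,0,-0.03,0,0.0,0,0,-0.03,0,0.0,0,0,0,0]

```text
t: 5.55
tcp_pos: [0.6446, -0.0297, 0.4099]
tcp_rot: [2.141, 2.294, 0.008]
force: [-0.1, 0.7, -2.1]
finger_gap: 0.0111
grip_force: 59.0
```

```bash
cat > b.py <<'E'
from sl import *
s,R,y=pose();rel(rl(0,0,.1)); tz=s["tcp_pos"][2]
for f in("top","wrist"):
    p,d,c=look(f);W=world(d,c);RL,H,S,V=sleeves(p,W)
    hz=tz-.0315+.012
    T=(W-s["tcp_pos"])@R
    m=((H<4)|(H>176))&(S>150)&(V>40)&(abs(W[...,2]-hz)<.006)&(np.abs(T[...,1])<.03)
    q=T[m];print(f,"red",len(q),q.min(0).round(4),q.max(0).round(4),"fit at 0 (slope, y)",np.polyfit(q[:,0],q[:,1],1).round(4))
E
python3 b.py
```

```text
t 5.55 tcp [ 0.6446 -0.0297  0.4099] yaw 1.64 tilt [0.006 0.001] F [-0.1  0.7 -2.1] gap 0.0111 grip 59 rail [0.0044 0.0011 0.1479]
 shift [-0.0012 -0.0047  0.0479] twist 0 j1,7 [ 0.42 -0.24]
green 162 [-0.0006  0.2079  0.0228] mid [-0.0003  0.2074  0.0225] [0.019 0.034 0.005]
yellow 219 [ 0.0004 -0.1102  0.0231] mid [-0.     -0.1099  0.0234] [0.021 0.043 0.007]
blue 212 [ 0.0005 -0.199   0.0232] mid [ 0.0008 -0.1992  0.0229] [0.019 0.043 0.006]
top red 89 [-0.0907 -0.0083  0.0172] [-0.0698  0.0057  0.025 ] fit at 0 (slope, y) [0.0815 0.0053]
orange 1385 [0.002  0.1168 0.0229] mid [0.0022 0.1104 0.0228] [0.019 0.043 0.005]
wrist red 6049 [-0.0598 -0.0057  0.0186] [0.0899 0.0076 0.0246] fit at 0 (slope, y) [-0.0022  0.0011]
```

Call:
carry_out:
  motion: [0.0,0.037,-0.0104,0,0,0.0,0.037,-0.0104,0,0,0.0,0.037,-0.0104,0,0,0.0,0.037,-0.0104,0,0,0.0,0.037,-0.0104,0,0,0.0,0.037,-0.0104,0,0,0.0,0.037,-0.0104,0,0,0.0,0.037,-0.0104,0,0]

```text
t: 6.45
tcp_pos: [0.5394, 0.2596, 0.4037]
tcp_rot: [-2.143, -2.296, 0.004]
force: [-0.5, 0.6, -2.3]
finger_gap: 0.0107
grip_force: 58.8
```

Call:
carry_out:
  motion: [0.0,0.037,-0.0104,0,0,0.0,0.037,-0.0104,0,0,0.0,0.037,-0.0104,0,0,0.0,0.037,-0.0104,0,0,0,0,0,0,0.136,0,0,0,0,0.136,0,0,0,0,0.136,0,0,0,0,0.136]

```text
t: 7.25
tcp_pos: [0.4885, 0.4033, 0.4034]
tcp_rot: [2.685, 1.629, -0.005]
force: [-0.7, -0.3, -2.0]
finger_gap: 0.0111
grip_force: 58.9
```

Call:
carry_out:
  motion: [0,0,0,0,0.136,0,0,0,0,0.136,0,0,0,0,0.136,0,0,0,0,0.136,0,0,0,0,0.136,0,0,0,0,0.136,0,0,0,0,0.136,0,0,0,0,0.136]

```text
t: 8.05
tcp_pos: [0.4885, 0.4031, 0.4034]
tcp_rot: [3.139, 0.003, -0.004]
force: [0.2, 0.1, -2.6]
finger_gap: 0.011
grip_force: 58.9
```

```bash
sed -i 's/C=np.array(\[0.6403,-0.0311,0.262\])/C=np.array([0.6415,-0.0300,0.262])/' h.py; python3 -c "
from h import *
rel((.49,.405,.033),0)"
```

```text
t 8.05 tcp [0.4885 0.4031 0.4034] yaw 0.002 tilt [-0.002 -0.002] F [ 0.2  0.1 -2.6] gap 0.011 grip 59 rail [-0.1179  0.444   0.1414]
 shift [ 0.0024 -0.0027  0.3704] twist 0.002 j1,7 [-0.48 -2.47]
```

Call:
carry_out:
  motion: [0,0,0,0.045,0,0,0,0,0.045,0,0,0,0,0.045,0,0,0,0,0.045,0,0,0,0,0.045,0,0,0,0,0.045,0,0,0,0,0.045,0,0,0,0,0.03,0]

```text
t: 8.85
tcp_pos: [0.4867, 0.4013, 0.0556]
tcp_rot: [3.137, 0.012, -0.008]
force: [-0.3, 0.4, -2.3]
finger_gap: 0.0112
grip_force: 58.9
```

Call:
carry_out:
  motion: [0,0,0,0.015,0,0,0,0,0.006,0,0,0,0,0.002,0,0,0,0,0,0]

```text
t: 9.25
tcp_pos: [0.4892, 0.4043, 0.0385]
tcp_rot: [-3.14, -0.012, -0.002]
force: [0.6, 0.3, -1.6]
finger_gap: 0.0108
grip_force: 58.9
```

```bash
python3 -c "
from h import *
rel((.49,.405,.032),0)"
```

```text
t 9.25 tcp [0.4892 0.4043 0.0385] yaw 0.008 tilt [0.001 0.001] F [ 0.6  0.3 -1.6] gap 0.0108 grip 59 rail [-0.117   0.4451 -0.2235]
 shift [ 0.0007 -0.0007  0.0065] twist 0.008 j1,7 [-0.51 -2.62]
```

Call:
carry_out:
  motion: [0,0,0,0.003,0,0,0,0,0.003,0,0,0,0,0,0]

```text
t: 9.55
tcp_pos: [0.4889, 0.4039, 0.0317]
tcp_rot: [-3.141, -0.012, -0.001]
force: [-0.9, -0.2, -2.5]
finger_gap: 0.0107
grip_force: 58.9
```

Call:
carry_out:
  motion: [0.03,0,0,0,0,0.04,0,0,0,0,0.04,0,0,0,0]

```text
t: 9.85
tcp_pos: [0.4888, 0.4039, 0.0316]
tcp_rot: [-3.141, -0.012, -0.001]
force: [0.5, 0.0, 0.2]
finger_gap: 0.04
grip_force: 0.0
```

Call:
carry_out:
  motion: [0.06,0,0,-0.02,0,0.085,0,0,-0.04,0,0.085,0,0,-0.05,0,0.085,0,0,-0.05,0,0.085,0,0,-0.05,0,0.085,0,0,-0.05,0,0.085,0,0,-0.01,0]

```text
t: 10.55
tcp_pos: [0.4897, 0.4056, 0.3083]
tcp_rot: [-3.134, -0.012, -0.012]
force: [0.2, -0.1, -0.1]
finger_gap: 0.085
grip_force: 0.0
```

```bash
cat > cad.py <<'E'
import sys
from sl import *
# x/y bias of the top camera: true = top + (1.2,1.1) mm
cols=dict(orange=(3,17),blue=(100,125),yellow=(20,33),green=(40,85))
def find(names):
    p,d,c=look("top");W=world(d,c)+np.array([.0012,.0011,0]);np.savez("pics/last.npz",p=p,W=W)
    hsv=cv2.cvtColor(p,cv2.COLOR_RGB2HSV);H,S,V=[hsv[...,i].astype(int) for i in range(3)]
    X,Y,Z=[W[...,i] for i in range(3)]; out={}
    for n in names:
        a,b=cols[n]; m=(H>=a)&(H<=b)&(S>120)&(V>40)&(Z>.035)&(Z<.06)&(X>.38)&(X<.6)&(abs(Y)<.42)
        nb,lab,stt,cen=cv2.connectedComponentsWithStats(cv2.morphologyEx(m.astype(np.uint8),cv2.MORPH_CLOSE,np.ones((9,9))))
        if nb<2: print(n,"not seen");continue
        k=1+np.argmax(stt[1:,4]); b0=np.median(W[lab==k],0)
        nr=np.hypot(X-b0[0],Y-b0[1])<.075
        tab=nr&(V<45)&(abs(Z-.111)<.006); pl=nr&(S<70)&(V>60)&(abs(Z-.108)<.005)
        a_=np.median(W[tab],0);b_=W[pl].mean(0);v=b_-a_;yaw=np.arctan2(v[1],v[0])
        out[n]=(a_,yaw);print(n,"tab",tab.sum(),a_.round(4),"plate",pl.sum(),b_.round(4),"yaw",round(yaw,3),"dist",round(np.hypot(*v[:2]),4))
    return out
if __name__=="__main__":
    o=find(sys.argv[1:])
    g,y=o[sys.argv[1]]; rel((g[0],g[1],.2),y)
E
python3 cad.py green orange blue yellow
```

```text
green tab 47 [ 0.4465 -0.2798  0.1114] plate 237 [ 0.4834 -0.2675  0.1084] yaw 0.321 dist 0.0389
orange tab 52 [0.4505 0.2265 0.1101] plate 241 [0.4871 0.2417 0.108 ] yaw 0.394 dist 0.0397
blue tab 50 [0.4343 0.0426 0.1113] plate 257 [0.4749 0.0471 0.1084] yaw 0.111 dist 0.0409
yellow tab 49 [ 0.4548 -0.1     0.1108] plate 240 [ 0.4928 -0.1073  0.1082] yaw -0.189 dist 0.0387
t 10.6 tcp [0.4895 0.4052 0.307 ] yaw 0.008 tilt [0.007 0.006] F [-0.  -0.2  1.3] gap 0.085 grip 0 rail [-0.1166  0.446   0.045 ]
 shift [-0.049   0.6853  0.1027] twist -0.314 j1,7 [-0.46 -2.49]
```

Call:
carry_out:
  motion: [0.085,-0.003,0.0428,0,0,0.085,-0.003,0.0428,0,0,0.085,-0.003,0.0428,0,0,0.085,-0.003,0.0428,0,0,0.085,-0.003,0.0428,0,0,0.085,-0.003,0.0428,0,0,0.085,-0.003,0.0428,0,0,0.085,-0.003,0.0428,0,0]

```text
t: 11.4
tcp_pos: [0.4663, 0.0592, 0.3001]
tcp_rot: [3.141, 0.012, -0.003]
force: [1.5, 0.5, -0.2]
finger_gap: 0.0852
grip_force: 0.0
```

Call:
carry_out:
  motion: [0.085,-0.003,0.0428,0,0,0.085,-0.003,0.0428,0,0,0.085,-0.003,0.0428,0,0,0.085,-0.003,0.0428,0,0,0.085,-0.003,0.0428,0,0,0.085,-0.003,0.0428,0,0,0.085,-0.003,0.0428,0,0,0.085,-0.003,0.0428,0,0]

```text
t: 12.2
tcp_pos: [0.445, -0.283, 0.3]
tcp_rot: [-3.141, -0.012, 0.003]
force: [0.9, 0.5, 0.1]
finger_gap: 0.0849
grip_force: 0.0
```

Call:
carry_out:
  motion: [0.085,0,0,0.03,-0.105,0.085,0,0,0.03,-0.105,0.085,0,0,0.03,-0.104,0.085,0,0,0.01,0,0.085,0,0,0,0,0.085,0,0,0,0]

```text
t: 12.8
tcp_pos: [0.4464, -0.2815, 0.202]
tcp_rot: [3.101, 0.5, 0.001]
force: [1.0, -0.1, 1.4]
finger_gap: 0.0853
grip_force: 0.0
```

```bash
cat > wc.py <<'E'
import sys
from sl import *
# wrist view of the caddy under the tool: tab and plate in tool axes
s,R,y=pose(); rel((0,0,0)); p,d,c=look("wrist");W=world(d,c);save(sys.argv[1],p)
T=(W-s["tcp_pos"])@R; hsv=cv2.cvtColor(p,cv2.COLOR_RGB2HSV);V=hsv[...,2].astype(int);S=hsv[...,1].astype(int)
Z=W[...,2]; nr=np.hypot(T[...,0],T[...,1])<.09
tab=nr&(V<60)&(abs(Z-.111)<.006); pl=nr&(S<70)&(V>60)&(abs(Z-.108)<.005)
for n,m in(("tab",tab),("plate",pl)):
    if m.sum(): print(n,m.sum(),np.median(T[m],0).round(4),T[m].min(0).round(4),T[m].max(0).round(4))
E
python3 wc.py g1
```

```text
t 12.8 tcp [ 0.4464 -0.2815  0.202 ] yaw 0.32 tilt [ 0.001 -0.   ] F [ 1.  -0.1  1.4] gap 0.0853 grip 0 rail [-0.2146 -0.2351 -0.06  ]
 shift [-0.3354 -0.4076  0.2016] twist 0 j1,7 [ 0.71 -0.88]
tab 515 [ 0.002  -0.0012  0.0909] [-0.0098 -0.0066  0.089 ] [0.0128 0.0042 0.0933]
plate 3144 [ 0.0426 -0.0025  0.0938] [-0.004  -0.0227  0.0915] [0.0583 0.0176 0.099 ]
```

View pics/g1.png

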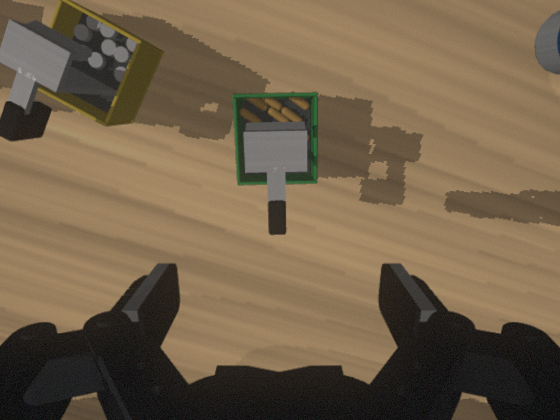

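The green tab is at (278,217) and its box at (277,138), straight and centred between the fingers. I'll go down and grip.

Call:
carry_out:
  motion: [0.085,0.001,-0.0015,0.03,0,0.085,0,0,0.03,0,0.085,0,0,0.03,0,0.085,0,0,0.018,0,0.06,0,0,0,0,0.03,0,0,0,0,0.0,0,0,0,0,0.0,0,0,0,0]
  newtons: 100

```text
t: 13.65
tcp_pos: [0.4473, -0.2801, 0.0947]
tcp_rot: [3.099, 0.503, 0.003]
force: [0.0, 0.5, -0.1]
finger_gap: 0.0273
grip_force: 0.0
```

Call:
carry_out:
  motion: [0,0,0,0,0,0,0,0,0,0,0,0,0,0,0,0,0,0,-0.005,0,0,0,0,-0.01,0,0,0,0,-0.01,0,0,0,0,0,0]

```text
t: 14.35
tcp_pos: [0.4473, -0.2802, 0.12]
tcp_rot: [3.099, 0.503, 0.003]
force: [-0.2, 0.4, -2.3]
finger_gap: 0.0108
grip_force: 97.5
```

```bash
cat > held.py <<'E'
import sys
from sl import *
# wrist view: plate of the held caddy in tool axes (height near the tool)
s,R,y=pose(); p,d,c=look("wrist");W=world(d,c)
if len(sys.argv)>1: save(sys.argv[1],p)
T=(W-s["tcp_pos"])@R; hsv=cv2.cvtColor(p,cv2.COLOR_RGB2HSV);V=hsv[...,2].astype(int);S=hsv[...,1].astype(int)
m=(S<70)&(V>60)&(abs(T[...,2]+.012)<.012)&(T[...,0]>.02)&(T[...,0]<.08)&(abs(T[...,1])<.03)
q=T[m]; print("plate",len(q),q.mean(0).round(4),q.min(0).round(4),q.max(0).round(4))
A=np.c_[q[:,:2],np.ones(len(q))];print("plane dz/dx,dz/dy,z0",np.linalg.lstsq(A,q[:,2],rcond=None)[0].round(3))
E
python3 held.py; python3 -c "
from h import *
rel(rl(-.044,0,.1),U)"
```

```text
plate 10478 [ 0.0434 -0.0004 -0.0131] [ 0.02   -0.0207 -0.0157] [ 0.0579  0.0198 -0.    ]
plane dz/dx,dz/dy,z0 [ 0.065 -0.    -0.016]
t 14.4 tcp [ 0.4469 -0.28    0.1193] yaw 0.322 tilt [ 0.002 -0.001] F [-0.2  0.2 -2.9] gap 0.0107 grip 98 rail [-0.214  -0.2336 -0.1427]
 shift [ 0.2212 -0.1859 -0.2427] twist 0.241 j1,7 [ 0.68 -0.92]
```

Call:
carry_out:
  motion: [0,0,0,-0.02,0,0,0,0,-0.03,0,0,0,0,-0.03,0,0,0,0,-0.03,0,0,0,0,-0.03,0,0,0,0,-0.029,0.08,0,0,0,0,0.08,0,0,0,0,0.08]

```text
t: 15.2
tcp_pos: [0.4465, -0.2798, 0.2881]
tcp_rot: [3.138, 0.123, 0.002]
force: [0.9, 0.4, -2.9]
finger_gap: 0.011
grip_force: 97.8
```

```bash
python3 -c "
from h import *
rel(rl(-.12,0,.026),U)"
```

```text
t 15.2 tcp [ 0.4465 -0.2798  0.2881] yaw 0.078 tilt [ 0.001 -0.001] F [ 0.9  0.4 -2.9] gap 0.011 grip 98 rail [-0.2143 -0.2334  0.0261]
 shift [ 9.390e-02 -2.336e-01 -1.000e-04] twist -0.002 j1,7 [ 0.68 -1.07]
```

Call:
carry_out:
  motion: [0,0.006,-0.015,0,0,0,0.014,-0.035,0,0,0,0.014,-0.035,0,0,0,0.014,-0.035,0,0,0,0.014,-0.035,0,0,0,0.014,-0.035,0,0,0,0.012,-0.029,0,0,0,0.006,-0.014,0,0]

```text
t: 16.0
tcp_pos: [0.5214, -0.036, 0.287]
tcp_rot: [-3.137, -0.135, 0.0]
force: [-0.2, -0.4, -2.6]
finger_gap: 0.0106
grip_force: 97.8
```

Call:
carry_out:
  motion: [0,0,0,0,0,0,0,0,0,0]

```text
t: 16.2
tcp_pos: [0.5207, -0.0403, 0.2869]
tcp_rot: [3.138, 0.129, -0.002]
force: [-0.1, -0.3, -2.2]
finger_gap: 0.0108
grip_force: 97.8
```

```bash
python3 held.py g2; python3 - <<'E'
from sl import *
rel(rl(-.044,0,.026),U)
p,d,c=look("wrist");W=world(d,c);RL,H,S,V=sleeves(p,W);np.savez("pics/w2.npz",p=p,W=W)
# rail seen in the gap, at z about +6
m=(abs(RL[...,1])<.05)&(abs(RL[...,2])<.012)&(abs(RL[...,0])<.02)&(S<70)
print("rail",m.sum(),RL[m].mean(0).round(4),RL[m].min(0).round(4),RL[m].max(0).round(4))
E
```

```text
plate 10461 [ 0.0434 -0.0007 -0.0131] [ 0.02   -0.0209 -0.016 ] [ 0.0578  0.0196 -0.    ]
plane dz/dx,dz/dy,z0 [ 0.066 -0.001 -0.016]
t 16.25 tcp [ 0.5207 -0.041   0.2869] yaw 0.081 tilt [-0.001 -0.001] F [-0.1 -0.6 -2. ] gap 0.0105 grip 98 rail [-0.1213 -0.0013  0.0249]
 shift [ 0.0773 -0.0013 -0.0011] twist 0.0 j1,7 [ 0.27 -1.58]<stdin>:6: RuntimeWarning: Mean of empty slice.
  ret = um.true_divide(
Traceback (most recent call last):
ValueError: zero-size array to reduction operation minimum which has no identity
```

View pics/g2.png

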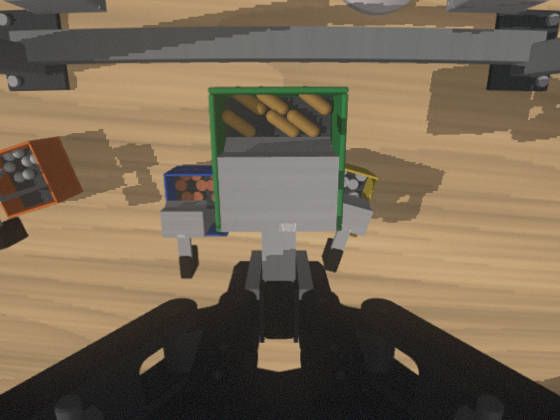

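The green caddy hangs level in the grip, plate at (279,185), box rim at (278,150). The rail is just off the top edge, so I'll advance over it and check from there.

Call:
carry_out:
  motion: [0,0.016,-0.0013,0,0,0,0.02,0,-0.001,0,0,0.02,0,0,0,0,0.015,0,0,0,0,0.0055,0,0,0,0,0,0,0,0,0,0,0,0,0]

```text
t: 17.0
tcp_pos: [0.5965, -0.0329, 0.2882]
tcp_rot: [3.139, 0.127, -0.001]
force: [-0.4, 1.0, -2.5]
finger_gap: 0.0106
grip_force: 97.8
```

```bash
cat > ins.py <<'E'
import sys
from sl import *
# held caddy over the rail: plate and guard/sleeves, both in rail frame as seen by the wrist camera
rel(rl(-.045,0,-.002),U)
p,d,c=look("wrist");W=world(d,c);RL,H,S,V=sleeves(p,W)
if len(sys.argv)>1: save(sys.argv[1],p)
s,R,y=pose(); T=(W-s["tcp_pos"])@R
m=(S<70)&(V>60)&(abs(T[...,2]+.0135)<.004)&(T[...,0]>.034)&(T[...,0]<.08)&(abs(T[...,1])<.03)
print("plate far edge",np.round(np.percentile(RL[m],99,axis=0),4),"z",np.median(RL[m][:,2]).round(4),"hook (wrist) x",round(np.percentile(RL[m][:,0],99)-.0128,4))
for sg in(1,-1):
    m=(abs(RL[...,1]-sg*.073)<.014)&(abs(RL[...,2]-.034)<.004)&(abs(RL[...,0])<.03)&(S<90)
    if m.sum()>10: print("lugs",m.sum(),np.round(np.percentile(RL[m],[2,98],axis=0),4).tolist())
E
python3 ins.py g3
```

```text
t 17.0 tcp [ 0.5965 -0.0329  0.2882] yaw 0.081 tilt [-0.001 -0.   ] F [-0.4  1.  -2.5] gap 0.0106 grip 98 rail [-0.0451  0.0007  0.0262]
 shift [0.0001 0.0007 0.0282] twist 0.001 j1,7 [ 0.22 -1.62]
orange 2924 [0.0013 0.0989 0.0228] mid [0.0013 0.0999 0.0215] [0.02  0.027 0.007]
yellow 2683 [ 0.002  -0.098   0.0229] mid [ 0.002  -0.0988  0.0212] [0.02  0.025 0.008]
plate far edge [0.0119 0.0211 0.041 ] z 0.0396 hook (wrist) x -0.0009
lugs 1824 [[-0.0152, 0.061, 0.0303], [0.0183, 0.0858, 0.0352]]
lugs 1813 [[-0.0149, -0.0838, 0.0306], [0.0187, -0.0592, 0.0353]]
```

View pics/g3.png

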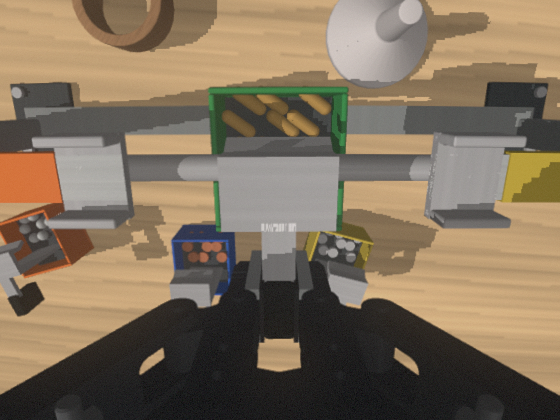

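The hook plate is at (279,190) over the rail (y≈168 px), with the lugs and sleeves symmetric left and right. I'll measure the plate's extent along x exactly.

```bash
cat >> ins.py <<'E'
m=(S<70)&(V>60)&(abs(T[...,1])>.011)&(abs(T[...,1])<.017)&(abs(T[...,0]-.044)<.03)&(abs(T[...,2]+.0135)<.02)
q=T[m]; b=np.round(q[:,0]*500)/500
for v in np.unique(b): print(round(v,3),(b==v).sum(),np.median(q[b==v,2]).round(4),end=" | ")
m=(abs(RL[...,1])>.03)&(abs(RL[...,1])<.055)&(RL[...,2]>-.004)&(RL[...,2]<.01)&(abs(RL[...,0])<.02)
q=RL[m];print("\nrail",len(q),np.percentile(q[:,0],[2,50,98]).round(4),"top z at x",np.median(q[q[:,2]>np.percentile(q[:,2],85)],0).round(4))
E
python3 ins.py
```

```text
t 17.05 tcp [ 0.5964 -0.0328  0.2883] yaw 0.081 tilt [-0.001 -0.   ] F [ 0.5 -0.4 -3.2] gap 0.0108 grip 98 rail [-0.0452  0.0008  0.0263]
 shift [0.0002 0.0008 0.0283] twist 0.001 j1,7 [ 0.22 -1.62]
orange 2965 [0.0012 0.099  0.0228] mid [0.0011 0.1    0.0217] [0.02  0.027 0.006]
yellow 2654 [ 0.0021 -0.098   0.0229] mid [ 0.002  -0.0991  0.0217] [0.02  0.025 0.008]
plate far edge [0.0119 0.0212 0.0412] z 0.0398 hook (wrist) x -0.0009
lugs 1839 [[-0.0153, 0.0609, 0.0303], [0.0182, 0.0857, 0.0352]]
lugs 1751 [[-0.0149, -0.0837, 0.0307], [0.0187, -0.0592, 0.0353]]
0.03 18 -0.0128 | 0.032 183 -0.0134 | 0.034 187 -0.0134 | 0.036 187 -0.0134 | 0.038 199 -0.0134 | 0.04 200 -0.0134 | 0.042 201 -0.0133 | 0.044 195 -0.0134 | 0.046 202 -0.0134 | 0.048 206 -0.0133 | 0.05 213 -0.0132 | 0.052 215 -0.0133 | 0.054 223 -0.0133 | 0.056 385 -0.0126 | 0.058 229 0.0023 | 0.06 128 0.0051 | 
rail 3079 [-0.0038  0.0025  0.0074] top z at x [0.0015 0.0304 0.0065]
```

Call:
carry_out:
  motion: [0,0.0028,0.0008,0,0,0,0,0,0,0,0,0,0,0.006,0,0,0,0,0.006,0,0,0,0,0.006,0,0,0,0,0,0]

```text
t: 17.7
tcp_pos: [0.5995, -0.0329, 0.2689]
tcp_rot: [-3.139, -0.129, 0.004]
force: [-1.0, -0.2, -2.4]
finger_gap: 0.0106
grip_force: 97.8
```

```bash
python3 -c "
from h import *
rel(rl(-.045,0,-.0005),U)"
```

```text
t 17.7 tcp [ 0.5995 -0.0329  0.2689] yaw 0.082 tilt [-0.002  0.   ] F [-1.  -0.2 -2.4] gap 0.0106 grip 98 rail [-0.0421  0.0005  0.0069]
 shift [-0.0029  0.0005  0.0074] twist 0.002 j1,7 [ 0.22 -1.62]
```

Call:
carry_out:
  motion: [0,0,0,0.006,0,0,0,-0.01,0,0,0,0,-0.02,0,0,0,0,-0.025,0,0,0,0,-0.025,0,0,0,0,-0.025,0,0,0,0,-0.02,0,0,0,0,0,0,0]

```text
t: 18.5
tcp_pos: [0.589, 0.0971, 0.2647]
tcp_rot: [-3.135, -0.138, -0.0]
force: [0.5, -0.4, -1.3]
finger_gap: 0.0109
grip_force: 97.8
```

```bash
python3 -c "
from h import *
rel(rl(-.0421,.2036,-.002),U)"
```

```text
t 18.5 tcp [0.589  0.0971 0.2647] yaw 0.088 tilt [0.    0.003] F [ 0.5 -0.4 -1.3] gap 0.0109 grip 98 rail [-0.0421  0.1309  0.0027]
 shift [ 0.0006 -0.0727  0.0049] twist 0.008 j1,7 [ 0.02 -1.84]
```

Call:
carry_out:
  motion: [0,0,0,0.0015,0,0,0,-0.012,0,0.004,0,0,-0.02,0,0.004,0,0,-0.02,0,0,0,0,-0.015,0,0,0,0,-0.0055,0,0,0,0,0,0,0,0,0,0,0,0]

```text
t: 19.3
tcp_pos: [0.5846, 0.163, 0.2627]
tcp_rot: [3.139, 0.114, -0.0]
force: [-0.1, -0.2, -2.1]
finger_gap: 0.011
grip_force: 97.8
```

```bash
python3 ins.py | head -4; python3 -c "
from h import *
rel(rl(-.0421,.2036,-.002),U)"
```

```text
t 19.3 tcp [0.5846 0.163  0.2627] yaw 0.073 tilt [ 0.    -0.001] F [-0.1 -0.2 -2.1] gap 0.011 grip 98 rail [-0.0413  0.1969  0.0007]
 shift [-0.0023  0.1969  0.0029] twist -0.007 j1,7 [-0.1  -1.97]
orange 4608 [0.0019 0.1191 0.0228] mid [0.0013 0.1179 0.0211] [0.02  0.029 0.008]
plate far edge [0.0158 0.2168 0.0173] z 0.0141 hook (wrist) x 0.003
t 19.35 tcp [0.5847 0.1627 0.2627] yaw 0.072 tilt [ 0.    -0.001] F [ 0.7 -0.7 -2.5] gap 0.0111 grip 98 rail [-0.0412  0.1966  0.0007]
 shift [-0.0009 -0.007   0.0027] twist -0.008 j1,7 [-0.1  -1.97]Traceback (most recent call last):
  File "ins.py", line 17, in <module>
    q=RL[m];print("\nrail",len(q),np.percentile(q[:,0],[2,50,98]).round(4),"top z at x",np.median(q[q[:,2]>np.percentile(q[:,2],85)],0).round(4))
                                  ~~~~~~~~~~~~~^^^^^^^^^^^^^^^^^^
    return _quantile_unchecked(
        a, q, axis, out, overwrite_input, method, keepdims, weights)
    return _ureduce(a,
                    func=_quantile_ureduce_func,
    ...<5 lines>...
                    overwrite_input=overwrite_input,
                    method=method)
    r = func(a, **kwargs)
    result = _quantile(arr,
                       quantiles=q,
    ...<2 lines>...
                       out=out,
                       weights=wgt)
    slices_having_nans = np.isnan(arr[-1, ...])
                                  ~~~^^^^^^^^^
IndexError: index -1 is out of bounds for axis 0 with size 0
```

Call:
carry_out:
  motion: [0,-0.0009,-0.007,0,-0.008,0,0,0,0.002,0,0,0,0,0.0015,0,0,0,0,0,0,0.02,0,0,0,0,0.035,0,0,0,0,0.045,0,0,0,0]

```text
t: 20.05
tcp_pos: [0.5832, 0.1708, 0.2594]
tcp_rot: [3.139, 0.128, 0.001]
force: [-0.1, 0.4, -0.2]
finger_gap: 0.0445
grip_force: 0.0
```

```bash
python3 -c "
from h import *
rel(rl(-.0421,.2036,-.002),U)"
```

```text
t 20.05 tcp [0.5832 0.1708 0.2594] yaw 0.081 tilt [ 0. -0.] F [-0.1  0.4 -0.2] gap 0.0445 grip 0 rail [-0.0421  0.2048 -0.0026]
 shift [-0.      0.0012 -0.0006] twist 0.001 j1,7 [-0.11 -1.98]
```

Call:
carry_out:
  motion: [0.045,0,0,-0.01,0,0.045,0,0,-0.03,0,0.045,0,0,-0.03,0,0.085,-0.03,0,0,0,0.085,-0.04,0,0,0,0.085,-0.04,0,0,0,0.085,-0.02,0,0,0,0.085,0,0,0,0]

```text
t: 20.85
tcp_pos: [0.4511, 0.1605, 0.3309]
tcp_rot: [3.139, 0.131, 0.002]
force: [-0.5, 1.1, 0.4]
finger_gap: 0.085
grip_force: 0.0
```

```bash
cat > hung.py <<'E'
from sl import *
p,d,c=look("scene");save("last_scene",p)
p,d,c=look("top");W=world(d,c);RL,H,S,V=sleeves(p,W)
# plates of hung caddies as seen from above beside the guard bar (x -30..-10), and tabs (x -56..-32)
t=(RL[...,0]>-.06)&(RL[...,0]<-.03)&(abs(RL[...,2]-.014)<.012)&(abs(RL[...,1])<.26)
n,l,st,ce=cv2.connectedComponentsWithStats(t.astype(np.uint8))
for k in range(1,n):
    if st[k,4]>15: q=RL[l==k];print("tab",st[k,4],q.mean(0).round(4),"y mid",((q[:,1].min()+q[:,1].max())/2).round(4))
E
python3 hung.py; python3 cad.py orange blue yellow
```

```text
green 205 [-0.0013  0.2024  0.0228] mid [-0.0011  0.2018  0.0222] [0.019 0.043 0.007]
orange 236 [-0.0014  0.1073  0.0229] mid [-0.0011  0.1076  0.0233] [0.02  0.043 0.007]
yellow 213 [-0.0008 -0.1112  0.0231] mid [-0.0005 -0.1111  0.0231] [0.02  0.043 0.006]
blue 211 [-0.0007 -0.2001  0.0231] mid [-0.0004 -0.2001  0.023 ] [0.02  0.043 0.006]
tab 114 [-0.0438  0.2021  0.0123] y mid 0.2033
orange tab 3 [0.4867 0.2449 0.1058] plate 135 [0.4953 0.2416 0.1077] yaw -0.363 dist 0.0093
blue tab 50 [0.435  0.0427 0.1112] plate 252 [0.475  0.047  0.1085] yaw 0.108 dist 0.0402
yellow tab 50 [ 0.4544 -0.0999  0.1115] plate 235 [ 0.4926 -0.1074  0.1081] yaw -0.194 dist 0.0389
t 21.0 tcp [0.4543 0.1604 0.33  ] yaw 0.081 tilt [0.002 0.   ] F [-0.6  0.6 -0.4] gap 0.0852 grip 0 rail [-0.1713  0.2047  0.068 ]
 shift [ 0.0389 -0.0816  0.1301] twist 0.444 j1,7 [-0.09 -1.99]
```

Call:
carry_out:
  motion: [0.085,0.0008,-0.033,0,0,0.085,0.0008,-0.033,0,0,0.085,0,0,0.03,-0.105,0.085,0,0,0.04,-0.105,0.085,0,0,0.04,-0.103,0.085,0,0,0.02,0,0.085,0,0,0,0]

```text
t: 21.7
tcp_pos: [0.4492, 0.2254, 0.1963]
tcp_rot: [3.08, 0.615, -0.009]
force: [-0.2, -0.1, 0.6]
finger_gap: 0.0851
grip_force: 0.0
```

```bash
python3 wc.py o1
```

```text
t 21.7 tcp [0.4492 0.2254 0.1963] yaw 0.394 tilt [-0.005 -0.002] F [-0.2 -0.1  0.6] gap 0.0851 grip 0 rail [-0.1712  0.27   -0.0657]
 shift [-0.5002  0.0357  0.1992] twist 0 j1,7 [-0.19 -1.92]
tab 555 [ 0.004  -0.0024  0.0852] [-0.0075 -0.0083  0.0833] [0.0148 0.0029 0.0876]
plate 3327 [ 0.0447 -0.0017  0.0879] [ 0.0136 -0.0219  0.0855] [0.0605 0.0186 0.0929]
```

Call:
carry_out:
  motion: [0.085,0.003,-0.0025,0.03,0,0.085,0,0,0.03,0,0.085,0,0,0.03,0,0.085,0,0,0.0115,0,0.06,0,0,0,0,0.03,0,0,0,0,0.0,0,0,0,0,0.0,0,0,0,0]
  newtons: 100

```text
t: 22.55
tcp_pos: [0.4521, 0.2301, 0.0991]
tcp_rot: [-3.08, -0.616, -0.004]
force: [-0.9, 0.0, -0.3]
finger_gap: 0.0279
grip_force: 0.0
```

Call:
carry_out:
  motion: [0,0,0,0,0,0,0,0,0,0,0,0,0,0,0,0,0,0,-0.005,0,0,0,0,-0.01,0,0,0,0,-0.01,0,0,0,0,0,0]

```text
t: 23.25
tcp_pos: [0.4521, 0.2302, 0.1244]
tcp_rot: [-3.08, -0.616, -0.004]
force: [-0.1, 0.6, -1.9]
finger_gap: 0.0103
grip_force: 97.5
```

```bash
python3 held.py; python3 -c "
from h import *
rel(rl(-.12,0,.026),U)"
```

```text
plate 9384 [ 0.0418  0.0001 -0.0091] [ 0.02   -0.0201 -0.0114] [ 0.0557  0.0202 -0.    ]
plane dz/dx,dz/dy,z0 [ 0.036 -0.002 -0.011]
t 23.3 tcp [0.4519 0.23   0.1237] yaw 0.395 tilt [0.002 0.001] F [ 0.1  0.6 -1.8] gap 0.0103 grip 98 rail [-0.1682  0.2743 -0.1383]
 shift [-0.0387  0.2758 -0.1644] twist 0.314 j1,7 [-0.23 -2.  ]
```

Call:
carry_out:
  motion: [0,0,0,-0.02,0,0,0,0,-0.03,0,0,0,0,-0.03,0,0,0,0,-0.03,0,0,0,0,-0.03,0,0,0,0,-0.028,0.105,0,0,0,0,0.105,0,0,0,0,0.104]

```text
t: 24.1
tcp_pos: [0.4515, 0.2297, 0.2915]
tcp_rot: [-3.139, -0.12, -0.002]
force: [-1.0, 0.9, -2.6]
finger_gap: 0.0103
grip_force: 97.6
```

```bash
python3 -c "
from h import *
rel(rl(-.12,0,.03),U)"
```

```text
t 24.1 tcp [0.4515 0.2297 0.2915] yaw 0.076 tilt [0.001 0.   ] F [-1.   0.9 -2.6] gap 0.0103 grip 98 rail [-0.1686  0.2741  0.0295]
 shift [ 0.0497  0.2739 -0.0005] twist -0.004 j1,7 [-0.21 -2.16]
```

Call:
carry_out:
  motion: [0,0,0.02,0,-0.004,0,0,0.04,0,0,0,0,0.045,0,0,0,0,0.045,0,0,0,0.01,0.045,0,0,0,0.02,0.04,0,0,0,0.02,0.025,0,0,0,0.02,0.0139,0,0]

```text
t: 24.9
tcp_pos: [0.5446, -0.0409, 0.2903]
tcp_rot: [3.138, 0.127, -0.002]
force: [0.1, 0.5, -2.0]
finger_gap: 0.0107
grip_force: 97.9
```

Call:
carry_out:
  motion: [0,0.02,0,0,0,0,0.02,0,0,0,0,0.01,0,0,0,0,0.005,0,0,0,0,0,0,0,0,0,0,0,0,0]

```text
t: 25.5
tcp_pos: [0.5983, -0.0326, 0.2907]
tcp_rot: [3.139, 0.133, -0.001]
force: [-0.4, -0.4, -2.8]
finger_gap: 0.0103
grip_force: 97.9
```

```bash
cat > ins.py <<'E'
import sys
from sl import *
# held caddy over the rail, wrist camera: hook middle against rail middle
rel(rl(-.0425,0,.0),U)
p,d,c=look("wrist");W=world(d,c);RL,H,S,V=sleeves(p,W)
if len(sys.argv)>1: save(sys.argv[1],p)
s,R,y=pose(); T=(W-s["tcp_pos"])@R
m=(S<70)&(V>60)&(abs(T[...,1])>.011)&(abs(T[...,1])<.017)&(abs(T[...,0]-.044)<.03)
zt=np.median(T[m&(T[...,2]<0)][:,2]); q=RL[m&(abs(T[...,2]-zt)<.0025)][:,0]
a,b=np.percentile(q,[.5,99.5]);print("plate",round(a,4),round(b,4),"mid",round((a+b)/2,4),"tool z",zt.round(4))
m=(abs(RL[...,1])>.03)&(abs(RL[...,1])<.055)&(RL[...,2]>-.004)&(RL[...,2]<.01)&(abs(RL[...,0])<.02)
q=RL[m]
if len(q)>50: r=np.median(q[q[:,2]>np.percentile(q[:,2],85)][:,0]);print("rail",r.round(4),"advance",(r-(a+b)/2).round(4))
E
python3 ins.py
```

```text
t 25.5 tcp [ 0.5983 -0.0326  0.2907] yaw 0.085 tilt [-0.001 -0.   ] F [-0.4 -0.4 -2.8] gap 0.0103 grip 98 rail [-0.0433  0.0009  0.0287]
 shift [0.0008 0.0009 0.0287] twist 0.005 j1,7 [ 0.19 -1.59]
orange 3152 [0.0014 0.1003 0.0228] mid [0.0011 0.1011 0.0208] [0.02  0.03  0.009]
yellow 2778 [ 0.0022 -0.0992  0.0229] mid [ 0.002  -0.1002  0.0213] [0.02  0.028 0.008]
plate -0.0139 0.0122 mid -0.0009 tool z -0.009
rail 0.0017 advance 0.0025
```

Call:
carry_out:
  motion: [0,0.0025,0.0009,0,0.005,0,0,0,0,0,0,0,0,0.006,0,0,0,0,0.006,0,0,0,0,0.006,0,0,0,0,0.006,0,0,0,0,0,0]

```text
t: 26.25
tcp_pos: [0.6011, -0.0333, 0.2655]
tcp_rot: [-3.139, -0.125, 0.003]
force: [-0.0, -0.3, -1.8]
finger_gap: 0.0105
grip_force: 97.9
```

Call:
carry_out:
  motion: [0,0,-0.01,0,0,0,0,-0.02,0,0,0,0,-0.02,0,0,0,0,-0.02,0,0,0,0,-0.02,0,0,0,0,-0.013,0,0,0,0,0,0,0,0,0,0,0,0]

```text
t: 27.05
tcp_pos: [0.5935, 0.0689, 0.2669]
tcp_rot: [3.138, 0.126, 0.0]
force: [0.6, -0.9, -2.1]
finger_gap: 0.0107
grip_force: 97.9
```

```bash
python3 -c "
from h import *
rel(rl(-.0415,.1092,.0024),U)"
```

```text
t 27.05 tcp [0.5935 0.0689 0.2669] yaw 0.08 tilt [ 0.    -0.001] F [ 0.6 -0.9 -2.1] gap 0.0107 grip 98 rail [-0.0399  0.1025  0.0049]
 shift [-0.0016 -0.0067  0.0025] twist -0.0 j1,7 [ 0.03 -1.78]
```

Call:
carry_out:
  motion: [0,-0.0012,-0.0067,0,0,0,0,0,0.002,0,0,0,0,0.001,0,0,0,0,0,0,0.02,0,0,0,0,0.035,0,0,0,0,0.045,0,0,0,0]

```text
t: 27.75
tcp_pos: [0.5919, 0.0758, 0.264]
tcp_rot: [-3.139, -0.125, -0.001]
force: [-0.4, 1.0, 0.1]
finger_gap: 0.0448
grip_force: 0.0
```

Call:
carry_out:
  motion: [0.045,0,0,-0.01,0,0.045,0,0,-0.03,0,0.045,0,0,-0.03,0,0.085,-0.03,-0.02,0,0,0.085,-0.04,-0.04,0,0,0.085,-0.04,-0.04,0,0,0.085,-0.02,-0.02,0,0,0.085,0,0,0,0]

```text
t: 28.55
tcp_pos: [0.4594, 0.1804, 0.3355]
tcp_rot: [-3.137, -0.136, -0.002]
force: [0.4, -0.2, -0.0]
finger_gap: 0.0851
grip_force: 0.0
```

```bash
python3 hung.py; python3 cad.py blue yellow
```

```text
green 204 [-0.0011  0.2026  0.0227] mid [-0.0011  0.2025  0.0229] [0.019 0.044 0.006]
orange 235 [-0.0013  0.1068  0.0227] mid [-0.0032  0.0959  0.022 ] [0.03  0.067 0.009]
yellow 211 [-0.0008 -0.1114  0.0232] mid [-0.001  -0.111   0.0227] [0.02  0.043 0.008]
blue 212 [-0.0008 -0.2001  0.0233] mid [-0.0006 -0.2002  0.0236] [0.02  0.043 0.007]
tab 107 [-0.045   0.1075  0.0122] y mid 0.1083
tab 112 [-0.044   0.2021  0.0127] y mid 0.2031
blue tab 51 [0.4355 0.0423 0.1113] plate 255 [0.475  0.0472 0.1082] yaw 0.122 dist 0.0398
yellow tab 51 [ 0.4546 -0.1001  0.1112] plate 240 [ 0.4928 -0.1075  0.108 ] yaw -0.19 dist 0.039
t 28.7 tcp [0.4632 0.1762 0.3345] yaw 0.079 tilt [ 0.001 -0.   ] F [ 0.8 -0.6 -0.9] gap 0.0848 grip 0 rail [-0.1612  0.2198  0.0725]
 shift [-0.0385  0.1312  0.1345] twist -0.043 j1,7 [-0.14 -2.01]
```

Call:
carry_out:
  motion: [0.085,-0.01,0.03,0,0,0.085,-0.01,0.035,0,0,0.085,-0.01,0.035,0,0,0.085,-0.0075,0.031,0.02,0,0.085,0,0,0.04,-0.03,0.085,0,0,0.04,0,0.085,0,0,0.034,0,0.085,0,0,0,0]

```text
t: 29.5
tcp_pos: [0.4339, 0.0414, 0.1965]
tcp_rot: [3.137, 0.169, -0.012]
force: [-1.3, 0.9, -0.6]
finger_gap: 0.0853
grip_force: 0.0
```

```bash
python3 wc.py b1
```

```text
t 29.5 tcp [0.4339 0.0414 0.1965] yaw 0.108 tilt [-0.007 -0.001] F [-1.3  0.9 -0.6] gap 0.0853 grip 0 rail [-0.2012  0.0878 -0.0655]
 shift [-0.4343 -0.0054  0.1998] twist 0 j1,7 [ 0.06 -1.74]
tab 562 [ 0.0035 -0.0027  0.0854] [-0.0085 -0.0079  0.0837] [0.0142 0.0026 0.088 ]
plate 3312 [ 0.044 -0.002  0.088] [ 0.0127 -0.0222  0.0857] [0.0596 0.0182 0.0931]
```

Call:
carry_out:
  motion: [0.085,0.002,-0.0025,0.03,0,0.085,0,0,0.03,0,0.085,0,0,0.03,0,0.085,0,0,0.012,0,0.06,0,0,0,0,0.03,0,0,0,0,0.0,0,0,0,0,0.0,0,0,0,0]
  newtons: 100

```text
t: 30.35
tcp_pos: [0.4383, 0.0458, 0.099]
tcp_rot: [-3.137, -0.172, -0.004]
force: [-0.2, 0.2, 0.5]
finger_gap: 0.0278
grip_force: 0.0
```

Call:
carry_out:
  motion: [0,0,0,0,0,0,0,0,0,0,0,0,0,0,0,0,0,0,-0.005,0,0,0,0,-0.01,0,0,0,0,-0.02,0,0,0,0,-0.02,0,0,0,0,-0.02,0]

```text
t: 31.15
tcp_pos: [0.4368, 0.0458, 0.174]
tcp_rot: [-3.137, -0.173, 0.001]
force: [0.8, 0.2, -2.8]
finger_gap: 0.0101
grip_force: 97.2
```

```bash
python3 held.py; python3 -c "
from h import *
rel(rl(-.12,0,.03),U)"
```

```text
plate 9275 [ 0.0408 -0.0001 -0.0092] [ 0.02   -0.0203 -0.012 ] [ 0.0545  0.0201 -0.    ]
plane dz/dx,dz/dy,z0 [ 0.041 -0.003 -0.011]
t 31.2 tcp [0.4383 0.0461 0.1767] yaw 0.11 tilt [0.004 0.   ] F [ 0.5  0.1 -0.4] gap 0.0103 grip 97 rail [-0.1965  0.0922 -0.0853]
 shift [ 0.0741  0.0944 -0.115 ] twist 0.03 j1,7 [ 0.05 -1.76]
```

Call:
carry_out:
  motion: [0,0,0,-0.03,0.03,0,0,0.01,-0.03,0,0,0,0.024,-0.03,0,0,0,0.03,-0.025,0,0,0.01,0.02,0,0,0,0.02,0.008,0,0,0,0.03,0,0,0,0,0.03,0,0,0]

```text
t: 32.0
tcp_pos: [0.5347, -0.0392, 0.2878]
tcp_rot: [3.139, 0.123, -0.001]
force: [1.3, -0.3, -2.8]
finger_gap: 0.0102
grip_force: 97.8
```

Call:
carry_out:
  motion: [0,0.03,0,0,0,0,0.02,0,0,0,0,0.01,0,0,0,0,0.004,0,0,0,0,0,0,0,0,0,0,0,0,0]

```text
t: 32.6
tcp_pos: [0.5972, -0.0338, 0.2879]
tcp_rot: [3.139, 0.125, -0.001]
force: [-0.3, -0.1, -2.7]
finger_gap: 0.0102
grip_force: 97.9
```

```bash
python3 ins.py
```

```text
t 32.6 tcp [ 0.5972 -0.0338  0.2879] yaw 0.08 tilt [-0.001 -0.   ] F [-0.3 -0.1 -2.7] gap 0.0102 grip 98 rail [-0.0444 -0.0003  0.0259]
 shift [ 0.002  -0.0003  0.0259] twist -0.001 j1,7 [ 0.16 -1.57]
orange 2787 [0.0013 0.0984 0.0229] mid [0.0012 0.099  0.022 ] [0.02  0.027 0.007]
yellow 2768 [ 0.0021 -0.0985  0.0229] mid [ 0.002  -0.1001  0.022 ] [0.02  0.027 0.007]
plate -0.0162 0.0098 mid -0.0032 tool z -0.0091
rail 0.0016 advance 0.0048
```

Call:
carry_out:
  motion: [0,0.0047,0,0,0,0,0,0,0,0,0,0,0,0.006,0,0,0,0,0.006,0,0,0,0,0.006,0,0,0,0,0.003,0,0,0,0,0,0]

```text
t: 33.35
tcp_pos: [0.6025, -0.0333, 0.266]
tcp_rot: [-3.139, -0.125, 0.002]
force: [0.3, -0.2, -2.1]
finger_gap: 0.0106
grip_force: 97.9
```

Call:
carry_out:
  motion: [0,0,0.01,0,0,0,0,0.02,0,0,0,0,0.025,0,0,0,0,0.025,0,0,0,0,0.025,0,0,0,0,0.015,0,0,0,0,0,0,0,0,0,0,0,0]

```text
t: 34.15
tcp_pos: [0.6125, -0.1524, 0.2668]
tcp_rot: [-3.138, -0.125, -0.0]
force: [-0.8, 0.9, -2.3]
finger_gap: 0.0106
grip_force: 97.9
```

```bash
python3 -c "
from h import *
rel(rl(-.04,-.1985,.0024),U)"
```

```text
t 34.15 tcp [ 0.6125 -0.1524  0.2668] yaw 0.08 tilt [0.    0.001] F [-0.8  0.9 -2.3] gap 0.0106 grip 98 rail [-0.0387 -0.1196  0.0048]
 shift [-0.0012  0.0789  0.0023] twist -0.0 j1,7 [ 0.33 -1.38]
```

Call:
carry_out:
  motion: [0,-0.0008,0.01,0,0,0,0,0.02,0,0,0,0,0.02,0,0,0,0,0.018,0,0,0,0,0.0105,0,0,0,0,0,0,0,0,0,0,0,0]

```text
t: 34.85
tcp_pos: [0.618, -0.2303, 0.2667]
tcp_rot: [-3.138, -0.126, 0.0]
force: [0.2, 0.4, -3.5]
finger_gap: 0.0104
grip_force: 97.9
```

```bash
python3 -c "
from h import *
rel(rl(-.04,-.1985,.0024),U)"
```

```text
t 34.85 tcp [ 0.618  -0.2303  0.2667] yaw 0.08 tilt [-0.     0.001] F [ 0.2  0.4 -3.5] gap 0.0104 grip 98 rail [-0.0395 -0.1978  0.0047]
 shift [-0.0005  0.0008  0.0023] twist 0.0 j1,7 [ 0.43 -1.26]
```

Call:
carry_out:
  motion: [0,0,0.0008,0.0015,0,0,0,0,0.0013,0,0,0,0,0,0,0.02,0,0,0,0,0.035,0,0,0,0,0.045,0,0,0,0]

```text
t: 35.45
tcp_pos: [0.6182, -0.2319, 0.2645]
tcp_rot: [3.139, 0.125, 0.001]
force: [0.5, -0.3, 1.2]
finger_gap: 0.0447
grip_force: 0.0
```

Call:
carry_out:
  motion: [0.045,0,0,-0.01,0,0.045,0,0,-0.03,0,0.045,0,0,-0.03,0,0.085,-0.03,0,0,0,0.085,-0.04,0,0,0,0.085,-0.04,0.02,0,0,0.085,-0.04,0.02,0,0,0.085,0,0,0,0]

```text
t: 36.25
tcp_pos: [0.4664, -0.2886, 0.3357]
tcp_rot: [3.136, 0.111, -0.002]
force: [-0.2, -1.0, 0.2]
finger_gap: 0.0848
grip_force: 0.0
```

```bash
python3 hung.py; python3 cad.py yellow
```

```text
green 209 [-0.0012  0.2022  0.0227] mid [-0.001   0.2023  0.0228] [0.02  0.043 0.007]
orange 234 [-0.0013  0.1071  0.0228] mid [-0.0043  0.0958  0.0215] [0.027 0.066 0.01 ]
yellow 213 [-0.0007 -0.111   0.0232] mid [-0.0007 -0.1109  0.0233] [0.021 0.043 0.006]
blue 216 [-0.0007 -0.2     0.0232] mid [-1.0e-04 -2.0e-01  2.3e-02] [0.021 0.043 0.007]
tab 97 [-0.0445 -0.1994  0.0127] y mid -0.2003
tab 109 [-0.0446  0.1074  0.0125] y mid 0.1083
tab 111 [-0.0439  0.2022  0.0126] y mid 0.2034
yellow tab 49 [ 0.4545 -0.0999  0.1109] plate 243 [ 0.4925 -0.1073  0.1082] yaw -0.192 dist 0.0387
t 36.4 tcp [ 0.4721 -0.2836  0.335 ] yaw 0.08 tilt [ 0.002 -0.   ] F [1.3 0.4 0.6] gap 0.0851 grip 0 rail [-0.1891 -0.2392  0.073 ]
 shift [-0.0032 -0.1845  0.1349] twist 0.272 j1,7 [ 0.63 -1.06]
```

Call:
carry_out:
  motion: [0.085,-0.001,-0.03,0,0,0.085,-0.001,-0.045,0,0,0.085,-0.001,-0.045,0,0,0.085,0,-0.04,0,0,0.085,0,-0.0245,0.03,0,0.085,0,0,0.04,0.136,0.085,0,0,0.04,0.136,0.085,0,0,0.022,0]

```text
t: 37.2
tcp_pos: [0.4538, -0.098, 0.1997]
tcp_rot: [-3.126, 0.303, 0.004]
force: [0.3, 0.5, 0.7]
finger_gap: 0.085
grip_force: 0.0
```

Call:
carry_out:
  motion: [0.085,0,0,0,0,0.085,0,0,0,0]

```text
t: 37.4
tcp_pos: [0.4549, -0.0991, 0.2025]
tcp_rot: [-3.127, 0.298, -0.0]
force: [0.7, 0.5, 1.2]
finger_gap: 0.0848
grip_force: 0.0
```

```bash
python3 wc.py y1
```

```text
t 37.4 tcp [ 0.4549 -0.0991  0.2025] yaw -0.19 tilt [0.    0.001] F [0.7 0.5 1.2] gap 0.0848 grip 0 rail [-0.1915 -0.054  -0.0595]
 shift [-0.4655 -0.0114  0.2025] twist 0 j1,7 [ 0.33 -1.7 ]
tab 523 [ 0.0008 -0.0004  0.0914] [-0.0111 -0.0052  0.0896] [0.0115 0.005  0.0941]
plate 3124 [ 0.0415 -0.0005  0.0944] [ 0.0106 -0.0204  0.0919] [0.0566 0.0199 0.0991]
```

Call:
carry_out:
  motion: [0.085,0,-0.0005,0.03,0,0.085,0,0,0.03,0,0.085,0,0,0.03,0,0.085,0,0,0.016,0,0.06,0,0,0,0,0.03,0,0,0,0,0.0,0,0,0,0,0.0,0,0,0,0]
  newtons: 100

```text
t: 38.25
tcp_pos: [0.4549, -0.0998, 0.0973]
tcp_rot: [3.127, -0.302, 0.004]
force: [-0.5, -0.6, 0.2]
finger_gap: 0.0276
grip_force: 0.0
```

Call:
carry_out:
  motion: [0,0,0,0,0,0,0,0,0,0,0,0,0,0,0,0,0,0,-0.005,0,0,0,0,-0.01,0,0,0,0,-0.02,0,0,0,0,-0.02,0,0,0,0,-0.02,0]

```text
t: 39.05
tcp_pos: [0.4537, -0.0995, 0.1723]
tcp_rot: [-3.127, 0.301, 0.001]
force: [0.0, -0.0, -2.5]
finger_gap: 0.0106
grip_force: 97.4
```

Call:
carry_out:
  motion: [0,0,0,-0.03,0,0,0,0,-0.03,0,0,0,0,-0.03,-0.09,0,0,0,-0.025,-0.09,0,0,0,0,-0.09,0,0,0,0,0,0,0,0,0,0]

```text
t: 39.75
tcp_pos: [0.4533, -0.0996, 0.2859]
tcp_rot: [-3.139, -0.118, 0.001]
force: [-0.6, 1.0, -3.2]
finger_gap: 0.0105
grip_force: 97.5
```

```bash
python3 held.py; python3 -c "
from h import *
rel(rl(-.045,0,.027),U)"
```

```text
plate 9895 [ 0.0433 -0.0005 -0.0107] [ 0.02   -0.0207 -0.013 ] [ 0.0574  0.0198 -0.    ]
plane dz/dx,dz/dy,z0 [ 0.042  0.    -0.013]
t 39.8 tcp [ 0.4534 -0.0996  0.2857] yaw 0.075 tilt [-0.001  0.   ] F [ 0.7  0.4 -2.5] gap 0.0107 grip 97 rail [-0.1931 -0.0543  0.0237]
 shift [ 0.1478 -0.055  -0.0035] twist -0.005 j1,7 [ 0.39 -1.42]
```

Call:
carry_out:
  motion: [0,0,-0.02,-0.0035,-0.005,0,0,-0.025,0,0,0,0.02,-0.01,0,0,0,0.03,0,0,0,0,0.03,0,0,0,0,0.03,0,0,0,0,0.025,0,0,0,0,0.011,0,0,0]

```text
t: 40.6
tcp_pos: [0.5965, -0.0323, 0.288]
tcp_rot: [-3.138, -0.128, 0.003]
force: [-0.1, 0.2, -2.5]
finger_gap: 0.0107
grip_force: 97.7
```

Call:
carry_out:
  motion: [0,0,0,0,0,0,0,0,0,0,0,0,0,0,0]

```text
t: 40.9
tcp_pos: [0.5939, -0.0329, 0.2896]
tcp_rot: [3.139, 0.129, -0.001]
force: [0.2, -0.7, -2.5]
finger_gap: 0.0106
grip_force: 97.7
```

```bash
python3 ins.py
```

```text
t 40.9 tcp [ 0.5939 -0.0329  0.2896] yaw 0.082 tilt [-0.001 -0.   ] F [ 0.2 -0.7 -2.5] gap 0.0106 grip 98 rail [-0.0477  0.0009  0.0276]
 shift [0.0052 0.0009 0.0276] twist 0.002 j1,7 [ 0.21 -1.61]
orange 2962 [0.0014 0.0993 0.0228] mid [0.0013 0.1004 0.0208] [0.02  0.028 0.009]
yellow 2683 [ 0.002  -0.0982  0.0229] mid [ 0.002  -0.099   0.0211] [0.02  0.025 0.007]
plate -0.0163 0.0095 mid -0.0034 tool z -0.0106
rail 0.0015 advance 0.0049
```

Call:
carry_out:
  motion: [0,0.0048,0,0,0.002,0,0,0,0,0,0,0,0,0.006,0,0,0,0,0.006,0,0,0,0,0.006,0,0,0,0,0.0063,0,0,0,0,0,0]

```text
t: 41.65
tcp_pos: [0.5992, -0.0324, 0.2638]
tcp_rot: [-3.139, -0.127, 0.003]
force: [0.4, 0.4, -2.6]
finger_gap: 0.0103
grip_force: 97.7
```

Call:
carry_out:
  motion: [0,0,0.01,0,0,0,0,0.02,0,0,0,0,0.025,0,0,0,0,0.025,0,0,0,0,0.02,0,0,0,0,0.009,0,0,0,0,0,0,0,0,0,0,0,0]

```text
t: 42.45
tcp_pos: [0.6087, -0.14, 0.2653]
tcp_rot: [-3.138, -0.128, -0.0]
force: [-0.5, 0.5, -2.7]
finger_gap: 0.0105
grip_force: 97.8
```

```bash
python3 -c "
from h import *
rel(rl(-.0425,-.1097,.0004),U)"
```

```text
t 42.45 tcp [ 0.6087 -0.14    0.2653] yaw 0.081 tilt [0.    0.001] F [-0.5  0.5 -2.7] gap 0.0105 grip 98 rail [-0.0415 -0.107   0.0033]
 shift [-0.001   0.0027  0.0029] twist 0.001 j1,7 [ 0.36 -1.44]
```

Call:
carry_out:
  motion: [0,-0.0008,0.0027,0.001,0,0,0,0,0.0022,0,0,0,0,0,0,0.02,0,0,0,0,0.035,0,0,0,0,0.045,0,0,0,0]

```text
t: 43.05
tcp_pos: [0.6082, -0.1436, 0.2622]
tcp_rot: [3.139, 0.127, 0.001]
force: [0.2, -0.6, 0.1]
finger_gap: 0.0449
grip_force: 0.0
```

Call:
carry_out:
  motion: [0.045,0,0,-0.01,0,0.045,0,0,-0.03,0,0.045,0,0,-0.04,0,0.085,-0.03,0,-0.04,0,0.085,-0.04,0,0,0,0.085,-0.04,0,0,0,0.085,-0.02,0,0,0,0.085,0,0,0,0]

```text
t: 43.85
tcp_pos: [0.4762, -0.1549, 0.3839]
tcp_rot: [3.137, 0.123, 0.002]
force: [0.3, 0.4, 0.9]
finger_gap: 0.085
grip_force: 0.0
```

```bash
python3 hung.py; python3 - <<'E'
from sl import *
p,d,c=look("top");W=world(d,c)+np.array([.0012,.0011,0])
hsv=cv2.cvtColor(p,cv2.COLOR_RGB2HSV);H,S,V=[hsv[...,i].astype(int) for i in range(3)]
m=((H<4)|(H>176))&(S>150)&(V>40)&(W[...,2]<.03)&(W[...,1]>.33)&(W[...,0]>.35)&(W[...,0]<.65)
q=W[m];print("keeper",len(q),q.min(0),q.max(0),np.polyfit(q[:,0],q[:,1],1))
h=(W[...,2]>.03)&(W[...,2]<.045)&(abs(W[...,1]-.405)<.03)&(abs(W[...,0]-.49)<.05)
print("handle",h.sum(),W[h].mean(0))
rel((.489,.404,.2),0)
E
```

```text
green 215 [-0.0013  0.2022  0.0227] mid [-0.0013  0.2026  0.0227] [0.019 0.044 0.007]
orange 233 [-0.0014  0.1071  0.0229] mid [-0.0045  0.0958  0.022 ] [0.027 0.067 0.007]
blue 216 [-0.0005 -0.2     0.0233] mid [-0.0004 -0.1999  0.0234] [0.02  0.043 0.007]
tab 108 [-0.0446  0.1076  0.0124] y mid 0.1084
tab 114 [-0.0439  0.202   0.0126] y mid 0.2028
keeper 321 [ 0.4017474   0.3947923  -0.00238121] [0.57844998 0.41059885 0.02970435] [0.01069692 0.39648921]
handle 91 [0.491453   0.40139193 0.03637739]
t 44.0 tcp [ 0.4792 -0.1541  0.3826] yaw 0.081 tilt [ 0.001 -0.   ] F [-0.2  0.  -0.2] gap 0.0853 grip 0 rail [-0.1717 -0.1107  0.1206]
 shift [ 0.0546 -0.5555  0.1826] twist 0.081 j1,7 [ 0.49 -1.31]
```

View pics/last_scene.png

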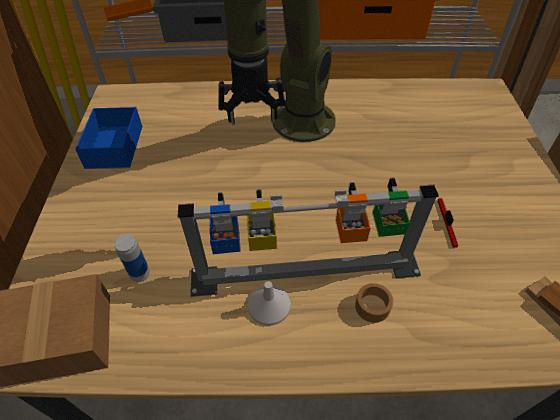

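All four caddies hang under their marks: blue (222,230), yellow (261,225), orange (352,220), green (391,213). The keeper lies on the bench at (447,222), so I'll fetch it.

Call:
carry_out:
  motion: [0.085,0.004,-0.0397,0,0,0.085,0.004,-0.0397,0,0,0.085,0.004,-0.0397,0,0,0.085,0.004,-0.0397,0,0,0.085,0.004,-0.0397,0,0,0.085,0.004,-0.0397,0,0,0.085,0.004,-0.0397,0,0,0.085,0.004,-0.0397,0,0]

```text
t: 44.8
tcp_pos: [0.4853, 0.1675, 0.3818]
tcp_rot: [-3.138, -0.128, 0.001]
force: [1.0, -0.3, 0.6]
finger_gap: 0.085
grip_force: 0.0
```

Call:
carry_out:
  motion: [0.085,0.004,-0.0397,0,0,0.085,0.004,-0.0397,0,0,0.085,0.004,-0.0397,0,0,0.085,0.004,-0.0397,0,0,0.085,0.004,-0.0397,0,0,0.085,0.004,-0.0397,0,0,0.085,0,0,0.04,0.035,0.085,0,0,0.04,0.035]

```text
t: 45.6
tcp_pos: [0.4892, 0.408, 0.3007]
tcp_rot: [-3.138, -0.02, -0.0]
force: [1.0, 0.1, -0.2]
finger_gap: 0.0853
grip_force: 0.0
```

Call:
carry_out:
  motion: [0.085,0,0,0.04,0,0.085,0,0,0.04,0,0.085,0,0,0.04,0,0.085,0,0,0.03,0,0.085,0,0,0,0,0.085,0,0,0,0]

```text
t: 46.2
tcp_pos: [0.4896, 0.4053, 0.1519]
tcp_rot: [-3.141, -0.018, 0.002]
force: [0.4, 0.3, 0.5]
finger_gap: 0.0849
grip_force: 0.0
```

```bash
cat > kp.py <<'E'
from sl import *
s,R,y=pose(); rel((.489,.404,.0317),.01); p,d,c=look("wrist");save("k1",p);W=world(d,c);T=(W-s["tcp_pos"])@R
hsv=cv2.cvtColor(p,cv2.COLOR_RGB2HSV);H,S,V=[hsv[...,i].astype(int) for i in range(3)]
m=((H<4)|(H>176))&(S>150)&(V>40)&(abs(W[...,2]-.012)<.006)
q=T[m];print("red x",q[:,0].min().round(4),q[:,0].max().round(4),np.polyfit(q[:,0],q[:,1],1).round(4))
h=(abs(W[...,2]-.038)<.005)&(V<70)&(abs(T[...,0])<.05)&(abs(T[...,1])<.03)
q=T[h];print("handle",len(q),q.mean(0).round(4),q.min(0).round(4),q.max(0).round(4))
E
python3 kp.py
```

```text
t 46.2 tcp [0.4896 0.4053 0.1519] yaw 0.011 tilt [-0.001  0.   ] F [0.4 0.3 0.5] gap 0.0849 grip 0 rail [-0.1166  0.4461 -0.1101]
 shift [-0.0004  0.0013  0.1202] twist 0.001 j1,7 [-0.46 -2.58]
red x -0.0873 0.0897 [0.0009 0.0011]
handle 806 [0.0022 0.0011 0.1142] [-0.0187 -0.0047  0.1113] [0.0207 0.0071 0.1187]
```

Call:
carry_out:
  motion: [0.085,0.0005,0.0002,0.03,0,0.085,0,0,0.03,0,0.085,0,0,0.03,0,0.085,0,0,0.02,0,0.085,0,0,0.009,0,0.085,0,0,0,0,0.085,0,0,0,0]
  newtons: 60

```text
t: 46.95
tcp_pos: [0.4908, 0.4052, 0.0348]
tcp_rot: [-3.14, -0.017, -0.003]
force: [0.0, 0.8, 1.3]
finger_gap: 0.0851
grip_force: 0.0
```

Call:
carry_out:
  motion: [0.05,0,0,0,0,0,0,0,0,0,0,0,0,0,0,0,0,0,0,0,0,0,0,0,0,0,0,0,0,0]

```text
t: 47.55
tcp_pos: [0.49, 0.4042, 0.0333]
tcp_rot: [-3.141, -0.017, -0.0]
force: [0.4, -0.2, 2.6]
finger_gap: 0.0106
grip_force: 59.2
```

Call:
carry_out:
  motion: [0,0,0,-0.02,0,0,0,0,-0.04,0,0,0,0,-0.05,0,0,0,0,-0.05,0,0,0,0,-0.05,0,0,0,0,-0.05,0,0,0,0,-0.05,0,0,0,0,-0.05,0]

```text
t: 48.35
tcp_pos: [0.4895, 0.4035, 0.3948]
tcp_rot: [3.141, 0.017, -0.001]
force: [0.4, 0.4, -2.1]
finger_gap: 0.0108
grip_force: 58.7
```

Call:
carry_out:
  motion: [0,0,0,0,-0.136,0,0,0,0,-0.136,0,0,0,0,-0.136,0,0,0,0,-0.136,0,0,0,0,-0.136,0,0,0,0,-0.136,0,0,0,0,-0.136,0,0,0,0,-0.136]

```text
t: 49.15
tcp_pos: [0.4898, 0.4038, 0.3923]
tcp_rot: [2.674, 1.648, -0.002]
force: [-0.4, 0.6, -1.8]
finger_gap: 0.0107
grip_force: 58.8
```

Call:
carry_out:
  motion: [0,0,0,0,-0.136,0,0,0,0,-0.136,0,0,0,0,-0.136,0,0,0,0,-0.136,0,0,0,0,0,0,0,0,0,0]

```text
t: 49.75
tcp_pos: [0.49, 0.4038, 0.3925]
tcp_rot: [-2.144, -2.296, 0.001]
force: [0.1, 0.4, -2.3]
finger_gap: 0.0107
grip_force: 58.8
```

```bash
python3 -c "
from h import *
rel(rl(0,0,.138),U+np.pi/2)"
```

```text
t 49.75 tcp [0.49   0.4038 0.3925] yaw 1.639 tilt [-0.001 -0.001] F [ 0.1  0.4 -2.3] gap 0.0107 grip 59 rail [-0.1163  0.4446  0.1305]
 shift [-0.4431  0.1217 -0.0074] twist -0.012 j1,7 [-0.27 -1.01]
```

Call:
carry_out:
  motion: [0,-0.037,0.0101,0,-0.012,0,-0.037,0.0101,0,0,0,-0.037,0.0101,0,0,0,-0.037,0.0101,0,0,0,-0.037,0.0101,0,0,0,-0.037,0.0101,0,0,0,-0.037,0.0101,0,0,0,-0.037,0.0101,0,0]

```text
t: 50.55
tcp_pos: [0.5951, 0.1141, 0.3931]
tcp_rot: [2.13, 2.308, -0.0]
force: [0.0, 0.5, -1.2]
finger_gap: 0.0108
grip_force: 58.7
```

Call:
carry_out:
  motion: [0,-0.037,0.0101,0,0,0,-0.037,0.0101,0,0,0,-0.037,0.0101,0.01,0,0,-0.036,0.01,0.02,0,0,0,0,0.02,0,0,0,0,0.01,0,0,0,0,0,0,0,0,0,0,0]

```text
t: 51.35
tcp_pos: [0.6473, -0.0258, 0.334]
tcp_rot: [2.125, 2.314, 0.002]
force: [0.1, 0.3, -1.9]
finger_gap: 0.0107
grip_force: 58.8
```

```bash
cat > kb.py <<'E'
import sys
from sl import *
s,R,y=pose();rel(rl(0,0,.054),U+np.pi/2); tz=s["tcp_pos"][2]-C[2]
p,d,c=look("wrist");W=world(d,c);RL,H,S,V=sleeves(p,W);save(sys.argv[1],p)
m=((H<4)|(H>176))&(S>150)&(V>40)&(abs(RL[...,2]-(tz-.0328+.012))<.006)&(abs(RL[...,0])<.03)
q=RL[m];print("red",len(q),q.min(0).round(4),q.max(0).round(4),"slope,x0",np.polyfit(q[:,1],q[:,0],1).round(4))
h=(abs(RL[...,2]-(tz-.0328+.038))<.005)&(V<60)&(abs(RL[...,0])<.02)&(abs(RL[...,1])<.03)
if h.sum(): print("handle",h.sum(),RL[h].mean(0).round(4),RL[h].min(0).round(4),RL[h].max(0).round(4))
for sg in(1,-1):
    m=(abs(RL[...,1]-sg*.073)<.016)&(abs(RL[...,2]-.034)<.003)&(abs(RL[...,0])<.03)&(S<90)
    if m.sum()>10: print("lugs",m.sum(),np.round(np.percentile(RL[m],[2,98],axis=0),4).tolist())
E
python3 kb.py k2
```

```text
t 51.35 tcp [ 0.6473 -0.0258  0.334 ] yaw 1.656 tilt [0.001 0.001] F [ 0.1  0.3 -1.9] gap 0.0107 grip 59 rail [0.0061 0.0038 0.072 ]
 shift [-0.0037 -0.0061  0.018 ] twist 0.005 j1,7 [ 0.47 -0.3 ]
orange 2839 [0.0007 0.108  0.0229] mid [0.0012 0.1054 0.0228] [0.019 0.035 0.005]
red 5980 [ 0.0005 -0.0573  0.0485] [0.0145 0.093  0.0531] slope,x0 [-0.0061  0.0076]
handle 2751 [0.0064 0.0063 0.0766] [-0.0112 -0.0165  0.0722] [0.0142 0.0237 0.0822]
lugs 929 [[-0.0156, 0.0618, 0.0322], [0.018, 0.0862, 0.0354]]
lugs 104 [[0.0156, -0.0701, 0.0315], [0.0186, -0.0586, 0.0351]]
```

View pics/k2.png

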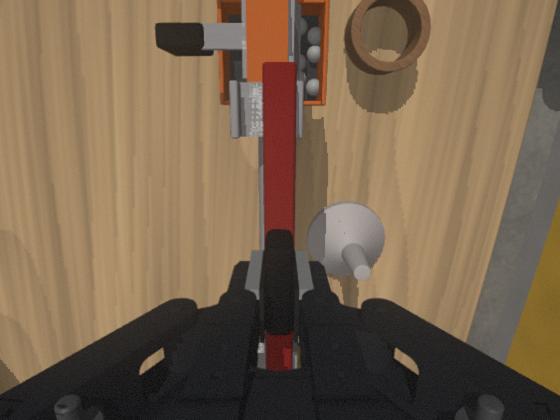

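The bar's near edge is at (280,65) and it sits about 6 mm to the right of the saddle's middle (265,110). I'll correct this, then lower.

Call:
carry_out:
  motion: [0,-0.0025,-0.0063,0,0.005,0,0,0,0,0,0,0,0,0,0]

```text
t: 51.7
tcp_pos: [0.6412, -0.0304, 0.3337]
tcp_rot: [2.132, 2.306, 0.001]
force: [0.2, -0.2, -3.8]
finger_gap: 0.0107
grip_force: 58.9
```

```bash
python3 kb.py k3
```

```text
t 51.7 tcp [ 0.6412 -0.0304  0.3337] yaw 1.65 tilt [ 0.001 -0.   ] F [ 0.2 -0.2 -3.8] gap 0.0107 grip 59 rail [-0.0003 -0.0003  0.0717]
 shift [0.0004 0.0003 0.0177] twist -0.001 j1,7 [ 0.48 -0.3 ]
orange 2612 [0.0013 0.1053 0.0229] mid [0.0013 0.1032 0.0232] [0.019 0.032 0.005]
red 5948 [-0.0055 -0.0613  0.0483] [0.0079 0.0889 0.0553] slope,x0 [0.0003 0.0012]
handle 2912 [0.001  0.0025 0.0763] [-0.0176 -0.0206  0.0719] [0.0199 0.0196 0.0819]
lugs 1040 [[-0.0156, 0.0618, 0.032], [0.018, 0.0863, 0.0353]]
```

Call:
carry_out:
  motion: [0,0.0015,0,0.006,0,0,0,0,0.006,0,0,0,0,0.003,0,0,0,0,0.001,0,0,0,0,0.001,0,0,0,0,0,0]

```text
t: 52.35
tcp_pos: [0.641, -0.0288, 0.3173]
tcp_rot: [2.132, 2.307, 0.0]
force: [-4.1, -0.6, 7.6]
finger_gap: 0.0108
grip_force: 60.4
```

```bash
python3 -c "
from h import *
rel(rl(0,0,.054),U+np.pi/2)"
```

```text
t 52.35 tcp [ 0.641  -0.0288  0.3173] yaw 1.65 tilt [ 0.001 -0.   ] F [-4.1 -0.6  7.6] gap 0.0108 grip 60 rail [-0.0004  0.0012  0.0553]
 shift [-0.0012  0.0004  0.0013] twist -0.001 j1,7 [ 0.49 -0.31]
```

Call:
carry_out:
  motion: [0.02,0,0,0,0,0.035,0,0,0,0,0.045,0,0,0,0,0.045,0,0,0,0]

```text
t: 52.75
tcp_pos: [0.6412, -0.0288, 0.3158]
tcp_rot: [-2.132, -2.307, 0.0]
force: [0.7, -0.6, -0.5]
finger_gap: 0.0447
grip_force: 0.0
```

Call:
carry_out:
  motion: [0.045,0,0,-0.01,0,0.045,0,0,-0.02,0,0.06,0,0,-0.03,0,0.085,0,0,-0.03,0,0.085,0,0,0,0,0.085,0,0,0,0]

```text
t: 53.35
tcp_pos: [0.6413, -0.0285, 0.407]
tcp_rot: [2.131, 2.307, 0.002]
force: [0.4, 0.4, 0.2]
finger_gap: 0.0849
grip_force: 0.0
```

```bash
sed -i 's/^s,R,y=pose();rel(rl(0,0,.054).*/s,R,y=pose();rel(rl(0,0,.054),U+np.pi\/2); tz=.0548/' kb.py; python3 kb.py k4
```

```text
t 53.35 tcp [ 0.6413 -0.0285  0.407 ] yaw 1.65 tilt [0.002 0.   ] F [0.4 0.4 0.2] gap 0.0849 grip 0 rail [-0.      0.0016  0.145 ]
 shift [-0.0016 -0.0001  0.091 ] twist -0.001 j1,7 [ 0.45 -0.26]
orange 1847 [0.0012 0.1109 0.0229] mid [0.001  0.1095 0.023 ] [0.02  0.043 0.005]
yellow 754 [ 0.0023 -0.1124  0.0229] mid [ 0.0019 -0.109   0.0231] [0.019 0.043 0.003]
red 2765 [-0.0054 -0.0885  0.0321] [0.0076 0.0899 0.0364] slope,x0 [0.0026 0.0009]
handle 990 [0.0011 0.0023 0.0598] [-0.0044 -0.0186  0.055 ] [0.0069 0.0208 0.062 ]
lugs 511 [[-0.0158, 0.0618, 0.0322], [0.0178, 0.0863, 0.0354]]
lugs 328 [[-0.0154, -0.0833, 0.0322], [0.0183, -0.0591, 0.0352]]
```

View pics/k4.png

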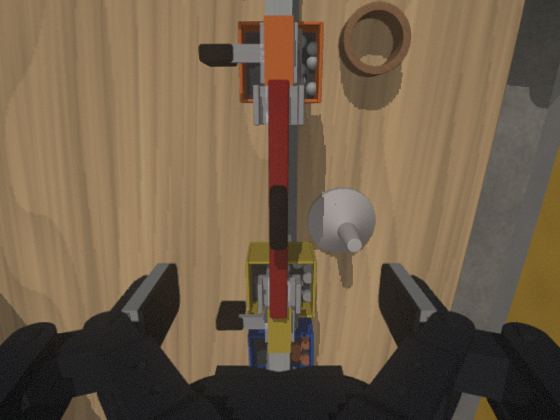

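The keeper lies in both saddles, with the handle at (280,217) centred over the gap to about 1 mm. I'll back off, check the caddies and hand in.

Call:
carry_out:
  motion: [0.085,0,-0.03,-0.03,0,0.085,0,-0.04,-0.02,0,0.085,0,-0.05,0,0,0.085,0,-0.05,0,0,0.085,0,-0.03,0,0,0.085,0,0,0,0]

```text
t: 54.0
tcp_pos: [0.4384, -0.0449, 0.4559]
tcp_rot: [2.134, 2.304, -0.006]
force: [-0.2, -0.7, 0.4]
finger_gap: 0.0852
grip_force: 0.0
```

```bash
python3 hung.py; python3 -c "
from h import *
rel(C)"
```

```text
green 215 [-0.0012  0.2022  0.0227] mid [-0.0009  0.2021  0.0228] [0.021 0.043 0.007]
orange 204 [-0.0015  0.1097  0.0229] mid [-0.0008  0.1079  0.0248] [0.021 0.042 0.011]
yellow 195 [-0.0006 -0.113   0.023 ] mid [-0.0008 -0.1114  0.0231] [0.02  0.043 0.007]
blue 220 [-0.0006 -0.2002  0.0231] mid [-0.0006 -0.2     0.0232] [0.02  0.043 0.006]
tab 96 [-0.0446 -0.1994  0.0129] y mid -0.2002
tab 90 [-0.0446 -0.111   0.0131] y mid -0.1111
tab 34 [-0.0348  0.2024  0.013 ] y mid 0.2032
t 54.1 tcp [ 0.4414 -0.0455  0.4558] yaw 1.648 tilt [-0.    -0.002] F [-0.2 -0.9  0.1] gap 0.0851 grip 0 rail [-0.2007  0.0006  0.1938]
 shift [0.0004 0.2008 0.1938] twist 0 j1,7 [ 0.87 -0.07]
```

View pics/last_scene.png

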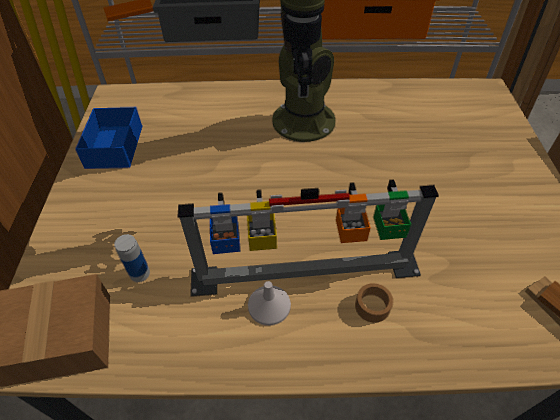

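Everything is in place: blue (222,230), yellow (261,225), orange (352,222), green (391,215), and the keeper across the gap at (310,197).

```bash
python3 -c "
from plant import manip
print(manip.close_job())"
```

```text
the job is handed in; nothing more can be done
None
```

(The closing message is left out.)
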